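# Everything back on its own mat

### The arm

A 6-joint arm with a two-finger parallel gripper is mounted at the origin on the work surface. World frame = base frame: x ahead of the robot, y to its left, z up, the work surface at z = 0. Lengths are in m, angles in rad, forces in N, time in s.
With the tool pointing down it reaches from about 0.25 to 0.775 m from the base axis. Payload 4 kg.
Tool frame: the origin (TCP) lies on the centre line of the jaws, within the pads' length; the fingertips stand 19 mm ahead of it and the grasp point (between the pads) is the TCP (robot.finger_overhang is the distance from the TCP to the fingertips, in m); z points along the fingers, y is the direction in which the jaws open and shut (so a half turn about z gives the same grasp; the last joint's range is limited). The gripper opens to 94 mm and grips with 3 to 60 N. Pads are 16 mm wide; open, the fingers measure 119 mm over their backs; the gripper's body (75 mm by 177 mm) begins 78 mm behind the grasp point.
Start: joints at [-1.342, 0.087, 1.371, -0, 1.684, -0.103], TCP at [0.179, -0.52, 0.188] pointing down, gripper open.
Joint ranges: [-3.1, 3.1], [-0.76, 2.03], [0.27, 2.55], [-1.08, 4.22], [0.17, 2.65], [-2.57, 2.57]. Speed limits (rad/s): [2.79, 2.79, 3.14, 3.14, 3.14, 3.14].

### API

Orientations are given as a unit quaternion [w, x, y, z].
In Python, from bench import robot gives the robot as it stands. The module is installed in compiled form; this text tells all that it offers.
- The arm moves only by the tool drive_tool, never from a script. Its argument "steps" is a list that holds one entry, the list of rows, each a list of 7 numbers: the closure, from -1 (fully open) to 1 (shut), then the shift along the world's x, y, z in cm, then the turn, a rotation vector about the world's x, y, z in rad. A call has 1 to 10 rows; each row shifts and turns the pose as measured when the row begins; what a row does not reach is not made up. A row lasts 1/8 s, in which the tool goes at most 62.5 mm and 10.7 degrees, less where a joint would pass 70% of its speed; a pose out of reach is approached as far as the arm can. A call is refused whole if a number of a shift passes 6.25 or a number of a turn 0.188, either way. A call with a gripper value outside its range is refused whole. The fingers move at their own pace and stop on an object; "squeeze" is the grip in N (left out, the last holds). Time passes only in rows, so rows that do not move let the fingers close. It gives the time, the measured TCP pose, the force and the opening at its end, in the units of the state.
- robot.state(): the state, without advancing time (a new reading comes with each control period).
- robot.read_camera(name): name is "scene" or "side" or "wrist"; returns the picture (480x640x3 uint8, red, green, blue); there is no depth.
- robot.calibration(name): a dict with "fx", "fy", "cx", "cy" (pixels), "world_from_camera" (4x4, takes a point from camera to world coordinates); the wrist camera has in their place "mount" (4x4, takes a point from camera to tool coordinates, whose origin is the TCP and whose axes are the flange's). Camera axes: x right, y down, z forward; pixel columns grow to the right and rows downward; lengths in m; the calibration is good to about 2 mm. A picture is of the moment at which its call begins: read the wrist's pose just before it. calibration takes no time and is no camera call.
- robot.job_done(): hands the job in, once; it reports no verdict.
Trained networks look in the newest picture that a camera, given by its name, has taken for a name from the list of things; names that differ only in an ending like _2 or _b are one class to them, and where a whole thing is asked for, a point or a joint stands for the part that bears it (a point fixed in the world has none). Each returns a list of dicts, best first, with "conf" (0 to 1); they miss things now and then, are a little off and sometimes report something else, mostly with a low value. They report only what shows in the picture. A call takes as long as a camera call. They do not tell look-alikes from the thing itself.
- robot.spot_in(camera, target): "rect" ([centre column, centre row, width, height] in pixels, round what is visible of it).
- robot.regions_of(camera, target): "pixels" (480x640 bool, what is visible of it) and "rect" ([centre column, centre row, width, height] in pixels, round what is visible of it).
The state is a dict: "clock": time; "joint_positions": joint angles; "dq": joint speeds; "effort": joint torques, N m; "ee_pos": TCP position; "eef_rot": TCP orientation; "contact_force": force on the tool from outside, world axes, zero at the start; "torque": the same for the moment, N m; "grip_width": opening from 0.0 (shut) to 1.0 (fully open).
Only numpy, scipy, OpenCV 4.12 (cv2) and the standard library are available. Lean on these libraries where they do the work, as an engineer would, in place of code of your own. Each camera call takes 0.05 s, during which the arm holds its last target.

### The job

The four things beside the gas regulator are all on the wrong mats: put the ribbed bottle on the centre of the round mat, the katori on the centre of the six-sided mat, the square tin on the centre of the square mat, and the spoon rest on the centre of the oblong mat, lying lengthways along it. The cross-shaped steel trivet is free for parking things on the way; the shelf has just been wiped, so never set any of the four down on the bare shelf. Keep all four upright, set the glass bottle down gently, and leave the little ceramic jar standing where it is.

Things in the scene. Friction and masses are not known exactly. Their poses are not given: they have to be found in the camera images.
- bottle: loose ribbed glass bottle, round, ribbed body 56 mm in diameter up to 94 mm above its foot, then a 24 mm neck and a hard grey stopper of 28 mm diameter; 130 mm tall in all, about 0.3 kg. Origin: centre of its underside. z is up; round, so its yaw does not matter. Can be gripped across the body.
- katori: loose small open steel bowl (katori), round, 64 mm across the rim, 36 mm tall, sides nearly upright (62 mm across at 8 mm height), wall 3 mm, about 0.1 kg. Origin: centre of its underside. z is up; its yaw does not matter.
- tin: loose square metal tin, 56 x 56 mm up to 58 mm height, then its fixed lid 58 x 58 mm up to 72 mm, with a small round knob (16 mm across) to 80 mm; about 0.16 kg. Origin: centre of its underside. z is up, x and y are square to its sides. Its yaw on the mat does not matter.
- spoon_rest: loose wooden spoon rest: an oblong block 110 mm (its x) by 54 mm (its y), 22 mm tall, with a shallow oblong hollow in its top; about 0.09 kg. Origin: centre of its underside. z is up; its two ends are alike. Can be gripped across its 54 mm width.
- mat_round: round cork mat, 110 mm in diameter; home of the bottle. Fixed to the shelf, 8 mm thick, its underside at z = 0. Origin: centre of its underside.
- mat_hex: six-sided (regular hexagon) dark wooden mat, 104 mm across flats, 120 mm across corners; home of the katori. Fixed to the shelf, 8 mm thick, its underside at z = 0. Origin: centre of its underside.
- mat_square: square terracotta tile mat, 105 x 105 mm; home of the tin. Fixed to the shelf, 8 mm thick, its underside at z = 0. Origin: centre of its underside.
- mat_oblong: oblong grey mat, 150 mm (its x) by 85 mm (its y); home of the spoon rest, whose x axis must lie along this x axis (either way round). Fixed to the shelf, 8 mm thick, its underside at z = 0. Origin: centre of its underside.
- trivet: free parking place: flat cross-shaped steel trivet, two bars 120 x 60 mm crossing at right angles. Nothing stands on it at the start, and it is empty at the end. Fixed to the shelf, 8 mm thick, its underside at z = 0. Origin: centre of its underside.
- jar: bystander: little blue-glazed lidded ceramic jar, loose on the bare shelf among the mats, 50 mm in diameter, 68 mm tall; must be left alone. Origin: centre of its underside.
Mind the look-alikes: they are no part of the job. Several things have the shape of the spoon_rest; the one meant has the colours described above.

How it is judged:
By the outcome, as a careful person would: the job done as asked, in the order asked, and still so for the second after the job is handed in, with the robot touching nothing.
It also fails if it takes over 147 s, if anything falls off the work surface, if the arm or the gripper's body presses on something with over 40 N, if the wrist force passes 120 N, or if a joint passes its speed limit or range.

## Working session

There is one attempt and no reset: what is moved stays moved. The work goes in short steps, Python scripts to look and compute and a tool call to move; the robot and the scene stay as the last step left them, time stands still between calls to the robot, and variables do not carry over. Pictures are saved under pics/ and viewed, and the job is handed in when it is done.

Besides the shell and the picture viewer there is one more tool, called after "Request:" as a command line: name --argument value ..., lists and objects as JSON in quotes. drive_tool: Moves the arm, as the interface text tells. Its arguments: {"type":"object","properties":{"steps":{"type":"array"},"squeeze":{"type":"number"}},"required":["steps"]}

```bash
mkdir -p pics
python3 - <<'E'
from bench import robot
import cv2
for n in ["scene","side","wrist"]:
    im=robot.read_camera(n); cv2.imwrite(f"pics/{n}0.png",im[:,:,::-1])
    c=robot.calibration(n); print(n,c)
print(robot.state())
E
```

```text
scene {'fx': 552.8212158247343, 'fy': 552.8212158247343, 'cx': 326.1552203068344, 'cy': 236.14013525218138, 'world_from_camera': array([[ 0.58443312,  0.54773422, -0.59868619,  1.13508635],
       [ 0.81141778, -0.40017493,  0.42598263, -0.44885938],
       [-0.00625394, -0.73474298, -0.67831677,  0.77178126],
       [ 0.        ,  0.        ,  0.        ,  1.        ]])}
side {'fx': 529.5517735345848, 'fy': 529.5517735345848, 'cx': 315.18670582163395, 'cy': 241.72865944854777, 'world_from_camera': array([[ 0.99980837,  0.00645239,  0.01848202,  0.46651481],
       [-0.01284942, -0.49595667,  0.86825219, -0.77012841],
       [ 0.01476858, -0.8683233 , -0.49577872,  0.49928441],
       [ 0.        ,  0.        ,  0.        ,  1.        ]])}
wrist {'fx': 363.96183932490067, 'fy': 363.96183932490067, 'cx': 322.96210054134895, 'cy': 239.05452316643604, 'mount': array([[ 5.58285616e-05, -9.71049283e-01, -2.38879229e-01,
         7.07604772e-02],
       [ 9.99999718e-01,  2.33227174e-04, -7.14363217e-04,
         3.60749495e-04],
       [ 7.49395018e-04, -2.38879122e-01,  9.71049022e-01,
        -1.97215323e-01],
       [ 0.00000000e+00,  0.00000000e+00,  0.00000000e+00,
         1.00000000e+00]])}
{'clock': 0.15, 'joint_positions': array([-1.34210383e+00,  8.78043420e-02,  1.37185273e+00, -1.68929301e-05,
        1.68358135e+00, -1.03102951e-01]), 'dq': array([ 0.00024963, -0.00169298, -0.00608612, -0.00076273,  0.00018424,
       -0.00028777]), 'effort': array([ 1.44999864e-03, -3.40643799e+01, -3.02793503e+01,  7.18511757e-02,
        3.04489606e-02, -1.15249818e-04]), 'ee_pos': array([ 0.1790488 , -0.51958971,  0.1869902 ]), 'eef_rot': array([-8.20731083e-04,  9.86270326e-01,  1.65136812e-01, -6.00156276e-05]), 'contact_force': array([ 0.12949048,  0.55499163, -0.07905455]), 'torque': array([0.01761463, 0.04068851, 0.00167915]), 'grip_width': 1.0015912767020592}
```

View pics/scene0.png

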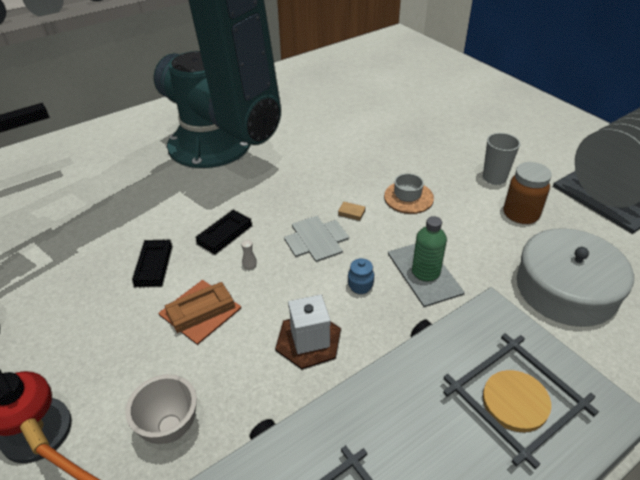

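View pics/side0.png

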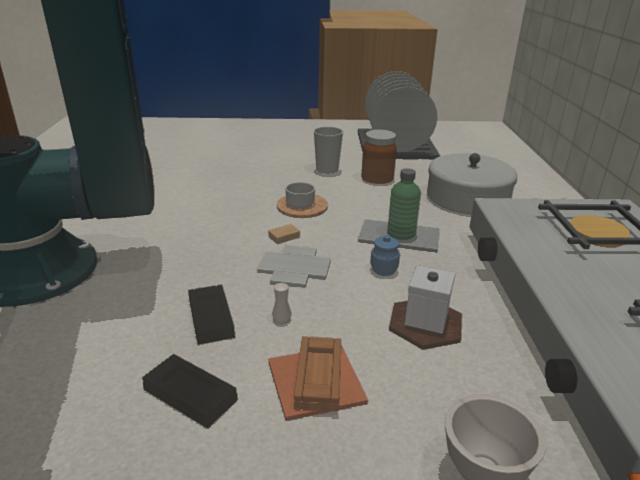

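View pics/wrist0.png

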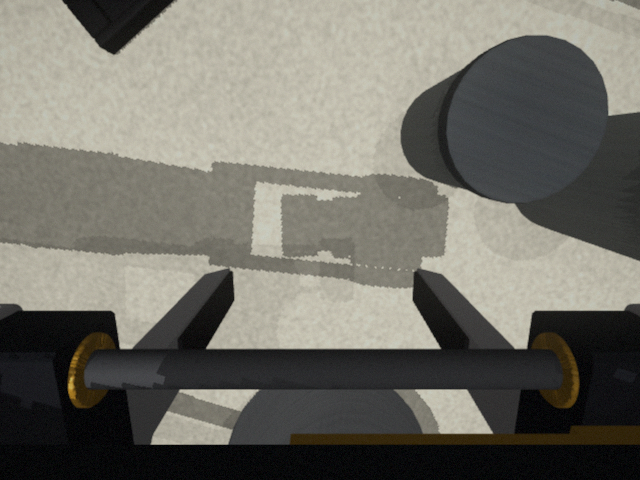

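```bash
cat > h.py <<'E'
from bench import robot
import numpy as np, cv2, pickle
from scipy.spatial.transform import Rotation as R
def cam(name, st=None):
    c=robot.calibration(name)
    K=np.array([[c['fx'],0,c['cx']],[0,c['fy'],c['cy']],[0,0,1]])
    if 'mount' in c:
        T=np.eye(4); q=st['eef_rot']; T[:3,:3]=R.from_quat([q[1],q[2],q[3],q[0]]).as_matrix(); T[:3,3]=st['ee_pos']
        W=T@c['mount']
    else: W=c['world_from_camera']
    return K,W
def toplane(KW,uv,z):
    K,W=KW; uv=np.atleast_2d(np.asarray(uv,float))
    d=(np.linalg.inv(K)@np.c_[uv,np.ones(len(uv))].T).T@W[:3,:3].T
    t=(z-W[2,3])/d[:,2]
    return W[:3,3]+d*t[:,None]
def proj(KW,P):
    K,W=KW; P=np.atleast_2d(P); p=(P-W[:3,3])@W[:3,:3]; p=p@K.T; return p[:,:2]/p[:,2:]
def tri(rays):
    A=np.zeros((3,3));b=np.zeros(3)
    for KW,uv in rays:
        K,W=KW; d=W[:3,:3]@(np.linalg.inv(K)@np.array([*uv,1.])); d/=np.linalg.norm(d)
        M=np.eye(3)-np.outer(d,d); A+=M; b+=M@W[:3,3]
    return np.linalg.solve(A,b)
E
python3 - <<'E'
from h import *
D={}
for n in ["scene","side"]:
    im=robot.read_camera(n)
    for t in ["bottle","katori","tin","spoon_rest","mat_round","mat_hex","mat_square","mat_oblong","trivet","jar"]:
        r=robot.regions_of(n,t)
        D[n,t]=r
        KW=cam(n)
        for x in r[:4]:
            u=x['rect']; m=np.argwhere(x['pixels'])[:,::-1]
            w=toplane(KW,m,0.008)[:,:2]
            rr=cv2.minAreaRect(w.astype(np.float32)*1000)
            print(n,t,round(x['conf'],2),np.round(u),len(m),'minrect',np.round(rr[0]),np.round(rr[1]),round(rr[2]))
pickle.dump(D,open('D.pkl','wb'))
print(robot.state()['clock'])
E
```

```text
scene bottle 0.7 [428. 250.  34.  62.] 1749 minrect [607. 180.] [ 64. 192.] 38
scene katori 0.76 [408. 188.  32.  28.] 723 minrect [437. 275.] [ 67. 102.] 47
scene tin 0.89 [310. 326.  45.  56.] 2013 minrect [ 625. -121.] [ 71. 121.] 67
scene tin 0.31 [307. 344.  65.  49.] 1509 minrect [ 660. -152.] [106.  98.] 46
scene spoon_rest 0.87 [153. 263.  41.  49.] 1454 minrect [ 323. -285.] [ 63. 128.] 55
scene spoon_rest 0.8 [200. 309.  70.  56.] 2039 minrect [ 478. -260.] [116.  75.] 85
scene spoon_rest 0.63 [222. 234.  58.  45.] 1379 minrect [ 324. -129.] [ 73. 124.] 17
scene mat_round 0.62 [408. 200.  50.  32.] 836 minrect [472. 245.] [108. 101.] 48
scene mat_hex 0.87 [308. 344.  64.  56.] 1488 minrect [ 659. -151.] [105. 100.] 46
scene mat_square 0.88 [200. 312.  82.  65.] 941 minrect [ 487. -265.] [109. 106.] 15
scene mat_oblong 0.88 [428. 275.  78.  60.] 1801 minrect [653. 123.] [ 89. 155.] 77
scene mat_oblong 0.36 [409. 188.  32.  29.] 679 minrect [438. 276.] [ 66. 101.] 49
scene trivet 0.9 [316. 238.  61.  46.] 1926 minrect [453.  12.] [123. 125.] 79
scene jar 0.95 [364. 277.  25. 
[... 630 characters left out ...]
391.  97.  75.] 4004 minrect [ 321. -281.] [ 69. 129.] 56
side mat_round 0.84 [302. 205.  51.  27.] 657 minrect [460. 243.] [108. 105.] 5
side mat_hex 0.69 [427. 326.  76.  49.] 1661 minrect [ 644. -155.] [106. 103.] 75
side mat_square 0.89 [319. 382.  98.  74.] 2642 minrect [ 481. -267.] [108. 114.] 15
side mat_oblong 0.86 [399. 234.  78.  31.] 1207 minrect [647. 121.] [ 97. 149.] 76
side trivet 0.9 [292. 264.  70.  40.] 2066 minrect [447.  11.] [129. 120.] 79
side trivet 0.38 [403. 204.  37.  68.] 1717 minrect [684. 281.] [363.  63.] 78
side jar 0.84 [386. 255.  35.  39.] 990 minrect [611.  48.] [143.  53.] 81
side jar 0.39 [293. 265.  73.  43.] 2159 minrect [447.  13.] [132. 123.] 78
1.25
```

Request:
drive_tool --steps '[[[-1,2.5,4.5,2,0,0,-0.035],[-1,2.5,4.5,2,0,0,-0.035],[-1,2.5,4.5,2,0,0,-0.035],[-1,2.5,4.5,2,0,0,-0.035],[-1,2.5,4.5,2,0,0,-0.035],[-1,2.5,4.5,2,0,0,-0.035],[-1,2.5,4.5,2,0,0,-0.035],[-1,2.5,4.5,2,0,0,-0.035],[-1,2.5,4.5,0,0,0,-0.035],[-1,2.5,4.5,0,0,0,-0.035]]]'

```text
clock: 2.5
ee_pos: [0.433, -0.0569, 0.3527]
eef_rot: [-0.001, 1.0, -0.019, 0.005]
contact_force: [1.6, 0.4, -0.5]
grip_width: 1.001
```

Request:
drive_tool --steps '[[[-1,2,2,0,0,0,0],[-1,0,0,0,0,0,0],[-1,0,0,0,0,0,0]]]'

```text
clock: 2.88
ee_pos: [0.4538, -0.0335, 0.3529]
eef_rot: [-0.001, 1.0, -0.016, 0.005]
contact_force: [0.4, -0.3, 0.1]
grip_width: 1.0
```

```bash
cat > shot.py <<'E'
import sys
from h import *
st=robot.state(); im=robot.read_camera("wrist")
pickle.dump((st,im),open(f"w{sys.argv[1]}.pkl",'wb')); cv2.imwrite(f"pics/w{sys.argv[1]}.png",im[:,:,::-1])
print(st['clock'],np.round(st['ee_pos'],4),np.round(st['eef_rot'],4))
E
python3 shot.py 1
```

```text
2.875 [ 0.4538 -0.0335  0.3529] [-6.000e-04  9.999e-01 -1.610e-02  4.700e-03]
```

View pics/w1.png

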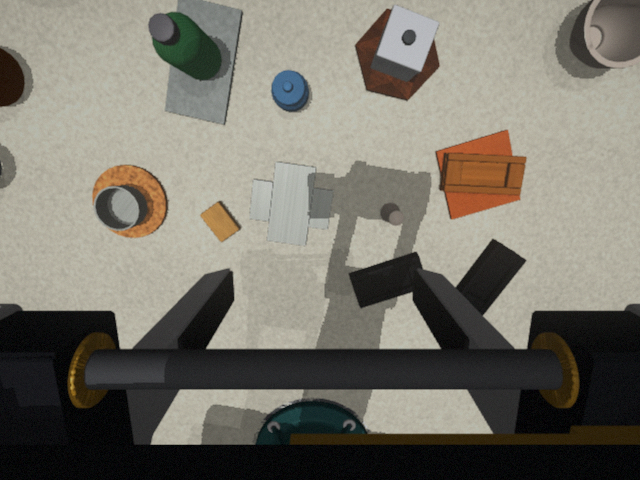

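```bash
cat > reg.py <<'E'
import sys
from h import *
st=robot.state(); im=robot.read_camera("wrist"); k=sys.argv[1]
cv2.imwrite(f"pics/w{k}.png",im[:,:,::-1])
KW=cam('wrist',st); D={}
hts=dict(bottle=.138,katori=.044,tin=.08,spoon_rest=.030,jar=.068)
ts=sys.argv[2:] or ["bottle","katori","tin","spoon_rest","mat_round","mat_hex","mat_square","mat_oblong","trivet","jar"]
for t in ts:
    r=robot.regions_of('wrist',t); D[t]=r
    for x in r[:3]:
        m=np.argwhere(x['pixels'])[:,::-1]
        w=toplane(KW,m,hts.get(t,.008))[:,:2]
        rr=cv2.minAreaRect(w.astype(np.float32)*1000)
        print(t,round(x['conf'],2),np.round(x['rect']),len(m),'minrect',np.round(rr[0],1),np.round(rr[1]),round(rr[2]))
pickle.dump((st,im,D),open(f"w{k}.pkl",'wb'))
print(st['clock'],st['ee_pos'])
E
python3 reg.py 2
```

```text
bottle 0.73 [183.  47.  76.  69.] 3380 minrect [636.4 105.8] [83. 51.] 61
katori 0.62 [120. 208.  53.  44.] 1956 minrect [458.3 253.3] [65. 73.] 39
spoon_rest 0.82 [484. 177.  87.  40.] 3223 minrect [ 486.4 -256.8] [117.  56.] 85
spoon_rest 0.8 [492. 276.  67.  74.] 2595 minrect [ 332.4 -276.1] [ 63. 104.] 56
spoon_rest 0.65 [384. 278.  75.  52.] 2469 minrect [ 331.8 -125.6] [ 63. 109.] 16
mat_round 0.58 [131. 202.  76.  76.] 2397 minrect [461.9 254.4] [110. 104.] 21
mat_hex 0.83 [396.  53.  86.  90.] 2425 minrect [ 644.8 -135. ] [104. 105.] 45
mat_square 0.81 [478. 176.  82.  92.] 2453 minrect [ 482.8 -259.7] [107. 109.] 15
mat_square 0.36 [292. 206.  86.  83.] 4853 minrect [449.8  17.6] [121. 122.] 80
mat_oblong 0.65 [203.  61.  76. 121.] 5133 minrect [649.5 127.7] [ 87. 152.] 75
trivet 0.84 [291. 206.  83.  82.] 4663 minrect [449.2  16.9] [119. 119.] 78
trivet 0.7 [477. 174.  82.  85.] 2413 minrect [ 482.9 -260.8] [106. 108.] 14
jar 0.62 [292.  92.  35.  41.] 1265 minrect [599.4   4.4] [46. 48.] 88
2.925 [ 0.45377777 -0.03365981  0.35280385]
```

Request:
drive_tool --steps '[[[-1,5,0,0,0,0,0],[-1,5,0,0,0,0,0],[-1,0,0,0,0,0,0],[-1,0,0,0,0,0,0]]]'

```text
clock: 3.98
ee_pos: [0.5557, -0.0332, 0.3519]
eef_rot: [-0.001, 1.0, -0.016, 0.004]
contact_force: [0.0, 0.8, 0.5]
grip_width: 1.002
```

```bash
python3 reg.py 3
```

```text
bottle 0.62 [194. 134.  70.  54.] 2515 minrect [648.1 105.2] [72. 50.] 69
katori 0.57 [132. 275.  49.  39.] 1701 minrect [459.8 252.8] [61. 76.] 24
katori 0.17 [295. 170.  31.  38.] 1056 minrect [605.8   6.2] [48. 48.] 43
tin 0.73 [405. 131.  66.  62.] 2610 minrect [ 649.6 -133.4] [66. 61.] 69
tin 0.4 [479. 245.  85.  38.] 2903 minrect [ 501.8 -236.5] [105.  51.] 85
spoon_rest 0.96 [477. 244.  84.  39.] 2952 minrect [ 488.7 -257.2] [116.  57.] 86
spoon_rest 0.73 [388. 330.  76.  36.] 2031 minrect [ 337.6 -124.5] [ 64. 110.] 15
spoon_rest 0.62 [500. 320.  39.  41.] 776 minrect [ 367. -298.] [70. 35.] 44
mat_round 0.82 [140. 266.  75.  66.] 2126 minrect [465.4 252.6] [109. 101.] 36
mat_hex 0.84 [395. 130.  78.  81.] 2286 minrect [ 649.4 -139.7] [119. 104.] 74
mat_square 0.84 [475. 241.  77.  78.] 1904 minrect [ 483.6 -260.5] [107. 106.] 14
mat_oblong 0.67 [211. 136.  77. 117.] 4514 minrect [649.9 128.2] [ 86. 152.] 75
mat_oblong 0.44 [295. 167.  33.  37.] 1004 minrect [604.7   9.6] [51. 50.] 88
trivet 0.94 [294. 271.  80.  77.] 4308 minrect [449.9  17.2] [121. 122.] 82
jar 0.69 [296. 168.  31.  38.] 1010 minrect [606.7   4.9] [45. 45.] 43
jar 0.69 [195. 132.  69.  52.] 2556 minrect [655.3 129. ] [60. 84.] 2
3.975 [ 0.5557027 -0.033227   0.35193  ]
```

View pics/w3.png

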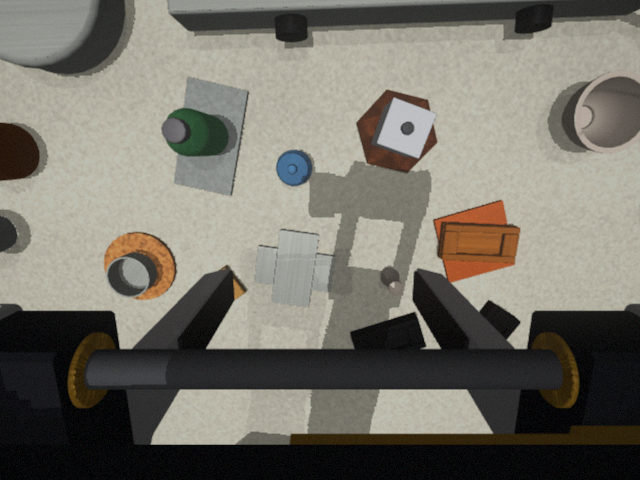

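Request:
drive_tool --steps '[[[-1,3,-3.6,-4,0,0.003,-0.09],[-1,3,-3.6,-4,0,0.003,-0.09],[-1,3,-3.3,-4,0,0.003,-0.09],[-1,0,0,0,0,0,0],[-1,0,0,0,0,0,0]]]'

```text
clock: 5.15
ee_pos: [0.648, -0.1401, 0.2312]
eef_rot: [0.001, 0.988, -0.154, 0.003]
contact_force: [0.3, -0.1, -0.7]
grip_width: 1.003
```

```bash
python3 reg.py 4 tin mat_hex; python3 -c "
from h import *; print(robot.state()['eef_rot'])"
```

```text
tin 0.83 [323. 220.  66.  67.] 3701 minrect [ 653.4 -139.1] [58. 63.] 69
mat_hex 0.91 [322. 210. 101.  91.] 3195 minrect [ 649.3 -140. ] [118. 105.] 75
5.15 [ 0.6479607  -0.14007675  0.23115969]
[ 8.07215683e-04  9.88165562e-01 -1.53353869e-01  3.28039466e-03]
```

View pics/w4.png

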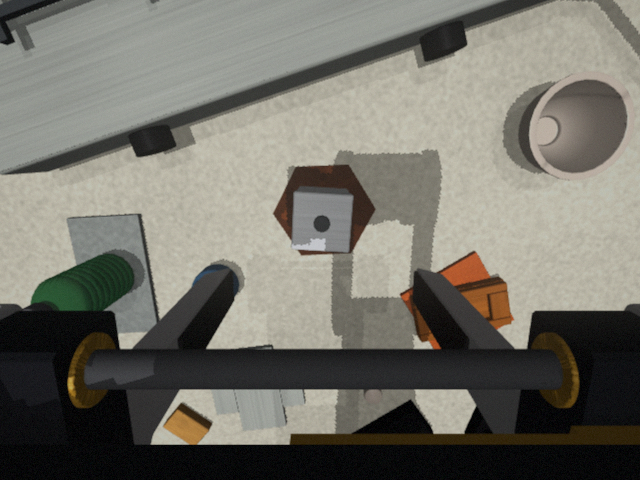

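Request:
drive_tool --steps '[[[-1,0.2,0,-5,0,0.003,0],[-1,0.2,0,-5,0,0.003,0],[-1,0,0,-5,0,0,0],[-1,0,0,-3.4,0,0,0],[-1,0,0,0,0,0,0]]]'

```text
clock: 5.92
ee_pos: [0.6552, -0.1359, 0.0581]
eef_rot: [0.003, 0.989, -0.15, 0.012]
contact_force: [-0.1, -0.0, 0.2]
grip_width: 1.003
```

Request:
drive_tool --steps '[[[1,0,0,0,0,0,0],[1,0,0,0,0,0,0],[1,0,0,0,0,0,0],[1,0,0,0,0,0,0],[1,0,0,0,0,0,0],[1,0,0,0,0,0,0]]]' --squeeze 20

```text
clock: 6.68
ee_pos: [0.6604, -0.1367, 0.069]
eef_rot: [0.004, 0.989, -0.149, 0.02]
contact_force: [0.7, 0.2, -0.0]
grip_width: 0.401
```

```bash
python3 reg.py 5 tin
```

```text
tin 0.85 [336. 288. 110. 125.] 10054 minrect [ 655.9 -140.3] [57. 68.] 69
6.675 [ 0.66036944 -0.13671631  0.06904742]
```

View pics/w5.png

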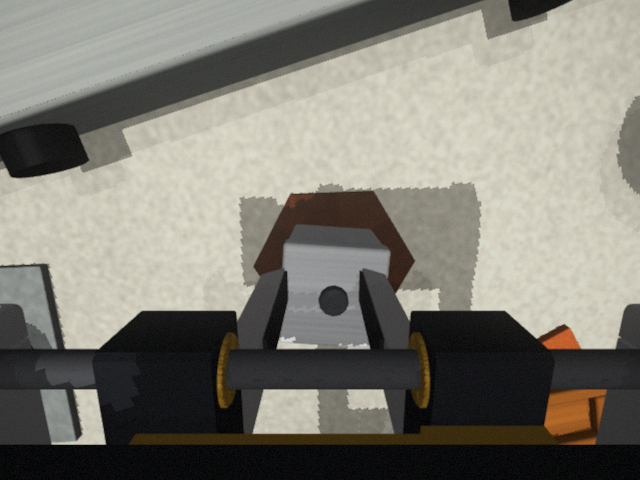

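Run:
```python
from h import *
st=robot.state(); print({k:np.round(v,4) for k,v in st.items()})
KW=cam('wrist',st)
q=st['eef_rot'];Rm=R.from_quat([q[1],q[2],q[3],q[0]]).as_matrix(); print(Rm.round(3))
for y in (-.028,-.019,.019,.028):
  for z in (-.02,0,.019):
    print(y,z,proj(KW,st['ee_pos']+Rm@np.array([0,y,z])).round())
for n in ('scene','side'):
    im=robot.read_camera(n); cv2.imwrite(f'pics/{n}5.png',im[:,:,::-1])
    u=(310,320) if n=='scene' else (430,310)
    c=cv2.resize(im[u[1]-80:u[1]+70,u[0]-90:u[0]+90],None,fx=4,fy=4); cv2.imwrite(f'pics/{n}5c.png',c[:,:,::-1])
```

```text
{'clock': np.float64(6.775), 'joint_positions': array([-0.2872,  0.3756,  1.2614, -0.0017,  1.4633,  1.5836]), 'dq': array([ 0.0006,  0.0017,  0.0024,  0.0007, -0.0007,  0.0009]), 'effort': array([ 1.60000e-03, -4.54092e+01, -2.96293e+01,  7.80000e-03,
       -2.42400e-01,  9.00000e-04]), 'ee_pos': array([ 0.6603, -0.1366,  0.0689]), 'eef_rot': array([ 0.0037,  0.9886, -0.1493,  0.0204]), 'contact_force': array([-0.5038,  0.7075,  0.4374]), 'torque': array([0.0098, 0.0381, 0.0196]), 'grip_width': np.float64(0.313)}
[[ 0.955 -0.295  0.039]
 [-0.295 -0.955 -0.013]
 [ 0.041  0.001 -0.999]]
-0.028 -0.02 [[271. 290.]]
-0.028 0 [[276. 276.]]
-0.028 0.019 [[279. 266.]]
-0.019 -0.02 [[288. 290.]]
-0.019 0 [[291. 276.]]
-0.019 0.019 [[294. 266.]]
0.019 -0.02 [[361. 290.]]
0.019 0 [[358. 276.]]
0.019 0.019 [[355. 266.]]
0.028 -0.02 [[379. 290.]]
0.028 0 [[373. 276.]]
0.028 0.019 [[369. 266.]]
```

View pics/scene5c.png

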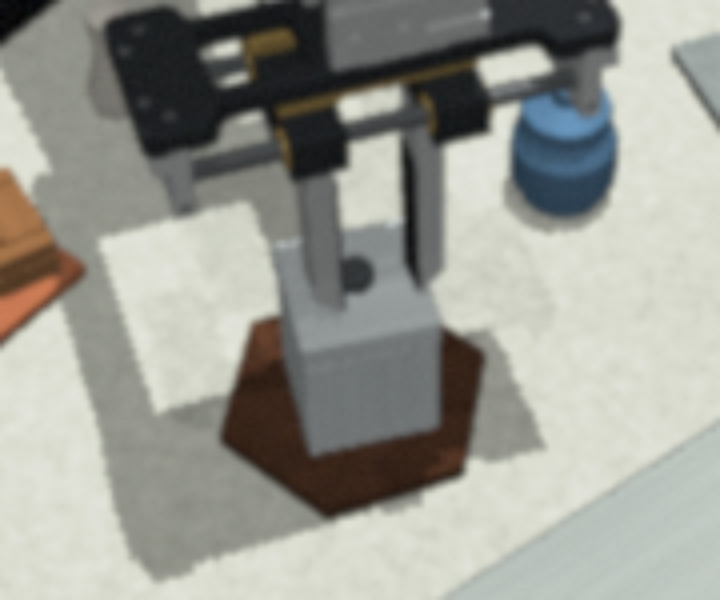

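View pics/side5c.png

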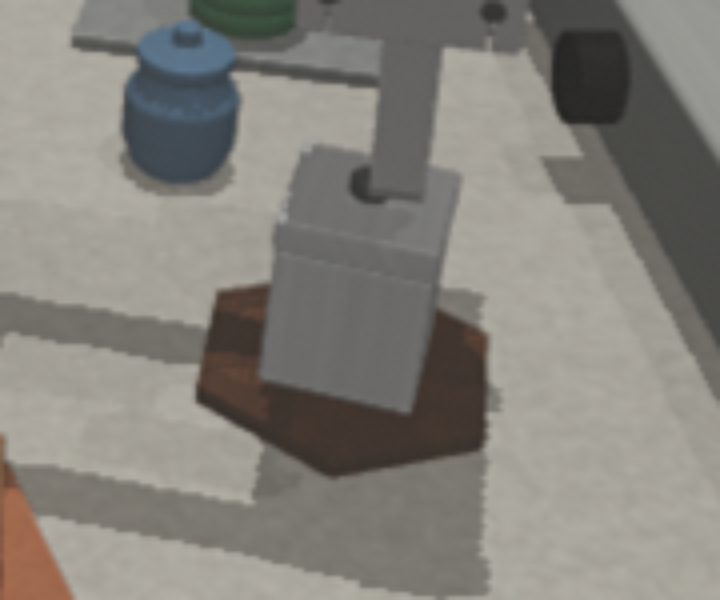

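Run:
```python
from h import *
S=cam('scene');D=cam('side')
print(robot.finger_overhang)
print('tip -y',tri([(S,(303.7,317)),(D,(440,278))]))
print('knob',tri([(S,(220+357/4,240+272/4)),(D,(340+370/4,230+183/4))]))
# tin top corners nearest: scene (440,318) front-right ; 
st=robot.state();W=cam('wrist',st)
print('knob wrist+scene',tri([(S,(309.2,308)),(W,(333,300))]), 'knob scene0/side0', tri([(S,(309,309)),(D,(433,276.5))]))
q=st['eef_rot'];Rm=R.from_quat([q[1],q[2],q[3],q[0]]).as_matrix()
for y in(-.015,.015):
  P=st['ee_pos']+Rm@np.array([0,y,.019]); print(P,proj(S,P),proj(D,P))
```

```text
0.019
tip -y [ 0.65806913 -0.15370231  0.08624181]
knob [ 0.64914898 -0.13767263  0.08291856]
knob wrist+scene [ 0.65108745 -0.13886231  0.08500897] knob scene0/side0 [ 0.64987349 -0.13865147  0.08210037]
[ 0.66539504 -0.1227364   0.04978535] [[322.89499307 322.84848055]] [[438.6628428 289.0787021]]
[ 0.65653382 -0.15139781  0.04983367] [[305.46016641 327.54357475]] [[436.82898498 300.42327348]]
```

Run:
```python
from h import *
from scipy.optimize import least_squares
sts=[(np.array([-1.34210383e+00,8.78043420e-02,1.37185273e+00,0,1.68358135,-.103]),np.array([.17905,-.5196,.18699]))]
for k in (2,3,4,5):
    s=pickle.load(open(f'w{k}.pkl','rb'))[0]; sts.append((s['joint_positions'],s['ee_pos']))
    print(k,s['joint_positions'].round(3),s['ee_pos'].round(4))
def f(p):
    a,b,c,h,d=p; o=[]
    for q,e in sts:
        t1=q[1];t2=t1+q[2];t3=t2+q[4]
        o+= [a*np.sin(t1)+b*np.sin(t2)+d*np.sin(t3)+c-np.hypot(*e[:2]), h+a*np.cos(t1)+b*np.cos(t2)+d*np.cos(t3)-e[2]]
    return np.array(o)
r=least_squares(f,[.4,.4,0,.3,.3]);print(r.x,f(r.x).round(4))
```

```text
2 [-0.201 -0.105  1.236  0.003  2.002  1.404] [ 0.4538 -0.0337  0.3528]
3 [-0.163  0.125  1.006  0.003  2.003  1.441] [ 0.5557 -0.0332  0.3519]
4 [-0.298  0.339  0.988 -0.     1.81   1.581] [ 0.648  -0.1401  0.2312]
5 [-0.287  0.375  1.261 -0.002  1.463  1.584] [ 0.6604 -0.1367  0.069 ]
[ 0.39314588  0.5135249   0.02739226 -0.34554794 -0.08503189] [ 0.0228  0.0011 -0.0051 -0.0035 -0.0166 -0.0034 -0.0071  0.0035  0.006
  0.0023]
```

Run:
```python
from h import *
from scipy.optimize import least_squares
sts=[(np.array([-1.34210383e+00,8.78043420e-02,1.37185273e+00,0,1.68358135,-.103]),np.array([.17905,-.5196,.18699]))]
for k in (2,3,4,5):
    s=pickle.load(open(f'w{k}.pkl','rb'))[0]; sts.append((s['joint_positions'],s['ee_pos']))
def f(p,S=None):
    a,b,c,h,d,l=p; o=[]
    for q,e in (S or sts):
        t1=q[1];t2=t1+q[2];t3=t2+q[4]; c1,s1=np.cos(q[0]),np.sin(q[0])
        o+= [a*np.sin(t1)+b*np.sin(t2)+d*np.sin(t3)+c-(e[0]*c1+e[1]*s1), h+a*np.cos(t1)+b*np.cos(t2)+d*np.cos(t3)-e[2], e[1]*c1-e[0]*s1-l]
    return np.array(o)
for S in (sts,sts[:4],sts[1:]):
    r=least_squares(lambda p:f(p,S)*1000,[.4,.4,0,.3,.3,.05],x_scale=.1);print(r.x.round(4),(f(r.x)*1000).round(1))
```

```text
[ 0.396   0.5133  0.0243 -0.351  -0.0877  0.0569] [ 22.7   1.2  -0.3  -5.   -3.5   0.9 -16.6  -3.4   0.7  -7.1   3.4  -0.4
   6.    2.3  -0.9]
[ 0.4305  0.5271 -0.0096  3.1848  3.4855  0.0571] [ -0.4  -0.4  -0.5   2.8  -0.7   0.7  -5.8  -0.7   0.5   3.4   1.8  -0.6
 147.2  -1.   -1.1]
[ 0.397   0.5227  0.0286 -0.8309 -0.5647  0.0569] [37.1  0.2 -0.3  3.2 -1.5  0.8 -7.4 -1.4  0.6  4.   3.6 -0.5  0.2 -0.8
 -1. ]
```

Request:
drive_tool --steps '[[[-1,0,0,3,0,0,0],[-1,-0.4,-0.1,2,0.006,0.02,0],[-1,-0.4,-0.1,0,0.006,0.02,0],[-1,0,0,0,0,0,0],[-1,0,0,0,0,0,0]]]'

```text
clock: 7.5
ee_pos: [0.6502, -0.1383, 0.1161]
eef_rot: [0.0, 0.989, -0.149, -0.004]
contact_force: [-0.3, 0.4, -0.1]
grip_width: 0.724
```

```bash
cat > pz.py <<'E'
from h import *
st=robot.state();q=st['eef_rot'];Rm=R.from_quat([q[1],q[2],q[3],q[0]]).as_matrix()
print(st['clock'],'pos',st['ee_pos'].round(4),'zax',Rm[:,2].round(4),'yaw',round(float(np.arctan2(Rm[1,0],Rm[0,0])),4),'grip mm',round(94*float(st['grip_width']),1),'F',st['contact_force'].round(1))
E
python3 reg.py 6 tin; python3 pz.py
```

```text
tin 0.56 [326. 250.  90.  99.] 8042 minrect [ 655.2 -139.8] [58. 66.] 69
7.5 [ 0.65021051 -0.13832775  0.11609084]
7.6 pos [ 0.65   -0.1383  0.1159] zax [-8.7e-03  7.0e-04 -1.0e+00] yaw -0.2997 grip mm 75.9 F [0.4 0.  0.5]
```

View pics/w6.png

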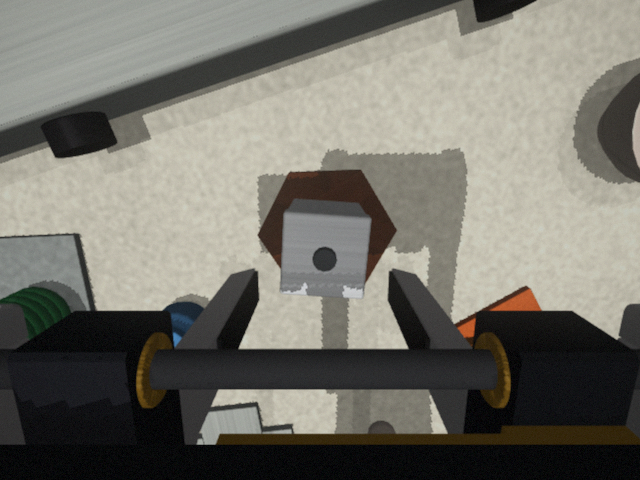

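Request:
drive_tool --steps '[[[-1,0,0,0,0,-0.008,0],[-1,0,0,-4,0,0,0],[-1,0,0,-4,0,0,0],[-1,0,0,-2.6,0,0,0],[-1,0,0,0,0,0,0]]]'

```text
clock: 8.22
ee_pos: [0.6492, -0.1378, 0.0069]
eef_rot: [-0.0, 0.989, -0.149, 0.001]
contact_force: [-0.1, -0.4, -0.2]
grip_width: 1.001
```

```bash
python3 reg.py 7 tin; python3 pz.py
python3 - <<'E'
from h import *
for n,u in (('scene',(310,320)),('side',(430,310))):
    im=robot.read_camera(n)
    c=cv2.resize(im[u[1]-80:u[1]+70,u[0]-90:u[0]+90],None,fx=4,fy=4,interpolation=2); cv2.imwrite(f'pics/{n}7c.png',c[:,:,::-1])
E
```

```text
tin 0.67 [329. 315. 161. 182.] 19596 minrect [ 657.3 -141.1] [58. 71.] 69
8.225 [ 0.64923927 -0.13780247  0.0069094 ]
8.325 pos [ 0.6517 -0.1385  0.0105] zax [ 0.0073 -0.0012 -1.    ] yaw -0.2994 grip mm 94.1 F [0.1 0.2 0.4]
```

View pics/scene7c.png

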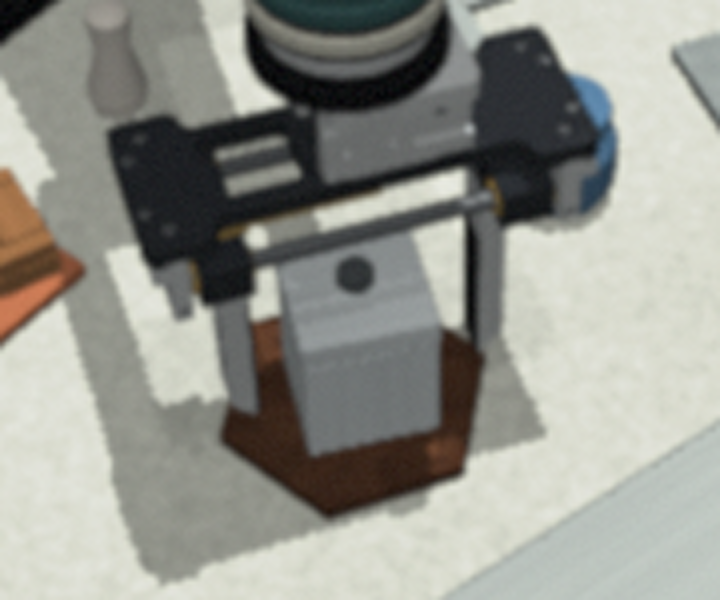

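View pics/w7.png

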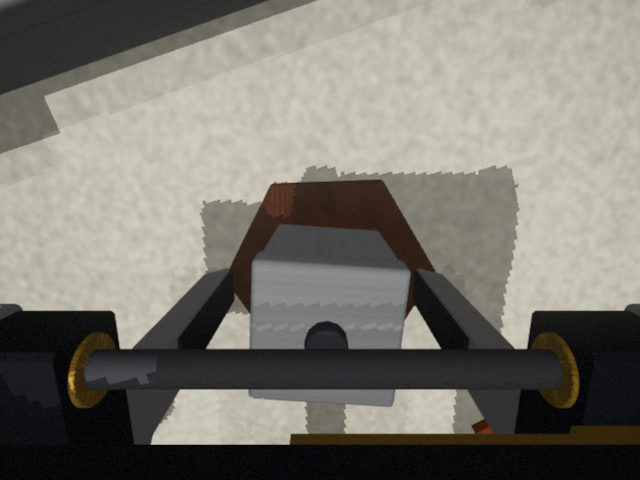

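Request:
drive_tool --steps '[[[1,0,0,0,0,0,0],[1,0,0,0,0,0,0],[1,0,0,0,0,0,0],[1,0,0,0,0,0,0],[1,0,0,0,0,0,0]]]' --squeeze 20

```text
clock: 9.05
ee_pos: [0.6555, -0.1398, 0.0166]
eef_rot: [0.001, 0.989, -0.149, 0.009]
contact_force: [0.6, 0.1, 0.1]
grip_width: 0.624
```

```bash
python3 pz.py
```

```text
9.05 pos [ 0.6555 -0.1398  0.0166] zax [ 0.0176 -0.0045 -0.9998] yaw -0.2995 grip mm 58.7 F [0.6 0.1 0.1]
```

Request:
drive_tool --steps '[[[1,0,0,2,0,0,0],[1,0,0,4,0.002,0.009,0],[1,0,0,4,0.002,0.009,0],[1,-2,2,3,0,0,0.04],[1,-4,3,0,0,0,0.1],[1,0,0,0,0,0,0]]]'

```text
clock: 9.8
ee_pos: [0.5921, -0.088, 0.1538]
eef_rot: [0.0, 0.997, -0.078, -0.001]
contact_force: [0.6, -0.9, -0.0]
grip_width: 0.624
```

```bash
python3 pz.py; python3 reg.py 8 trivet mat_hex jar
```

```text
9.8 pos [ 0.5921 -0.088   0.1538] zax [-2.2e-03 -5.0e-04 -1.0e+00] yaw -0.1559 grip mm 58.6 F [ 0.6 -0.9 -0. ]
trivet 0.7 [249. 405.  55.  26.] 1171 minrect [406.7  23.3] [58. 35.] 79
trivet 0.64 [520. 302. 129.  57.] 4689 minrect [ 492.7 -272.2] [135.  57.] 72
mat_hex 0.84 [370. 155. 129. 121.] 11339 minrect [ 650.  -140.9] [104. 118.] 45
mat_hex 0.64 [250. 407.  53.  27.] 1227 minrect [406.7  23.4] [59. 36.] 79
jar 0.93 [216. 233.  61.  63.] 2948 minrect [611.1  -3.5] [44. 54.] 32
9.8 [ 0.59209361 -0.08799459  0.15383452]
```

View pics/w8.png

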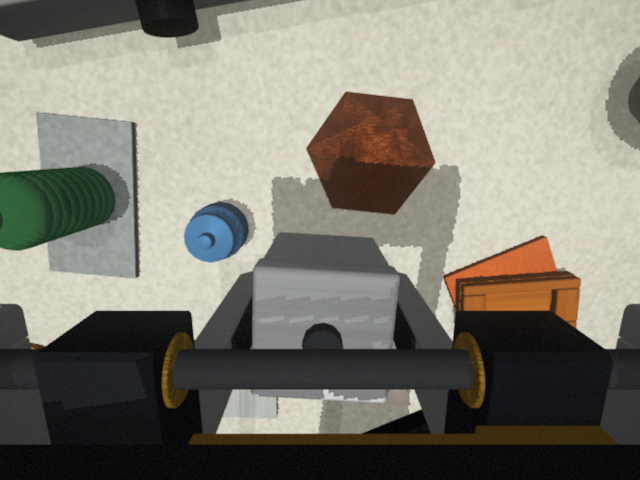

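Request:
drive_tool --steps '[[[1,-4.7,3.4,0,0,0,0],[1,-4.7,3.4,0,0,0,0],[1,-4.7,3.4,0,0,0,0],[1,0,0,0,0,0,0],[1,0,0,-4,0,0,0],[1,0,0,-4,0,0,0],[1,0,0,0,0,0,0]]]'

```text
clock: 10.88
ee_pos: [0.4595, 0.0084, 0.0717]
eef_rot: [0.001, 0.996, -0.084, 0.002]
contact_force: [-0.3, 1.1, -0.2]
grip_width: 0.617
```

```bash
python3 pz.py; python3 reg.py 9 trivet
python3 - <<'E'
from h import *
for n in ('scene','side'):
    im=robot.read_camera(n);KW=cam(n); cv2.imwrite(f'pics/{n}9.png',im[:,:,::-1])
    for t in ('mat_hex','trivet','mat_round'):
      for x in robot.regions_of(n,t)[:1]:
        m=np.argwhere(x['pixels'])[:,::-1]
        rr=cv2.minAreaRect(toplane(KW,m,.008)[:,:2].astype(np.float32)*1000); print(n,t,x['conf'],rr)
E
```

```text
10.875 pos [0.4595 0.0084 0.0717] zax [ 0.0033 -0.0028 -1.    ] yaw -0.1674 grip mm 58.0 F [-0.3  1.1 -0.2]
trivet 0.75 [316. 232. 166.  94.] 6898 minrect [477.1  13.3] [122.  69.] 85
trivet 0.54 [ 42. 288.  83. 118.] 5360 minrect [464.2 225.3] [53. 99.] 90
10.875 [0.45945123 0.00839731 0.07168585]
scene mat_hex 0.74 ((652.3041381835938, -143.87925720214844), (105.00640106201172, 119.9887924194336), 43.855804443359375)
scene trivet 0.64 ((459.5877990722656, 7.1317901611328125), (127.77055358886719, 116.5108871459961), 51.2733039855957)
scene mat_round 0.69 ((472.25970458984375, 246.11325073242188), (105.81647491455078, 98.36152648925781), 48.0453987121582)
side mat_hex 0.73 ((646.186279296875, -144.43675231933594), (130.7716522216797, 103.74398040771484), 75.78799438476562)
side trivet 0.58 ((447.257568359375, 10.839378356933594), (129.87567138671875, 120.19295501708984), 79.34383392333984)
side mat_round 0.59 ((504.71905517578125, 249.394775390625), (78.53852081298828, 15.151915550231934), 88.81132507324219)
```

View pics/scene9.png

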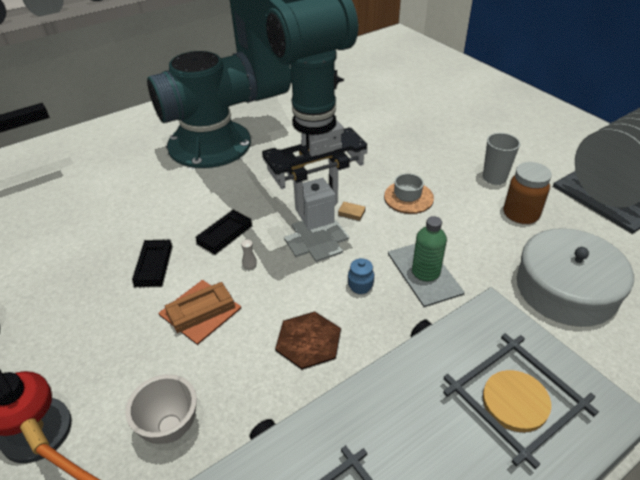

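View pics/side9.png

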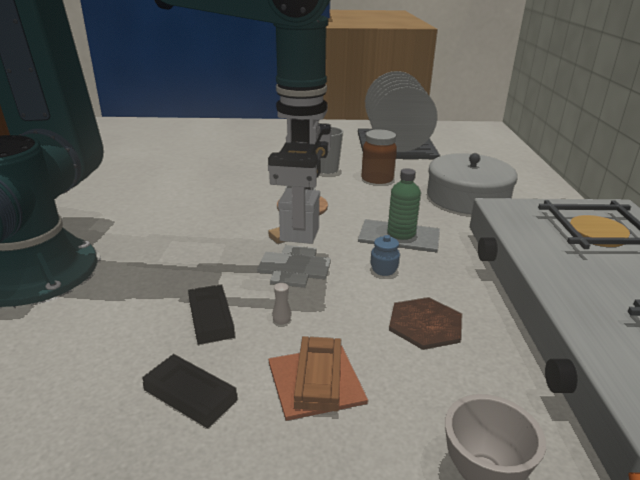

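Request:
drive_tool --steps '[[[1,-0.9,0.5,-2,0,0,0],[1,0,0,-2,0,0,0],[1,0,0,0,0,0,0]]]'

```text
clock: 11.75
ee_pos: [0.4527, 0.0142, 0.0359]
eef_rot: [0.001, 0.997, -0.083, 0.007]
contact_force: [-0.7, -0.6, -0.9]
grip_width: 0.617
```

```bash
python3 pz.py
```

```text
11.75 pos [0.4527 0.0142 0.0359] zax [ 0.0143 -0.0035 -0.9999] yaw -0.1658 grip mm 58.0 F [-0.7 -0.6 -0.9]
```

Request:
drive_tool --steps '[[[1,0,0,-1.2,0,0,0],[1,0,0,-0.5,0,0,0],[1,0,0,0,0,0,0]]]'

```text
clock: 12.12
ee_pos: [0.4541, 0.014, 0.0197]
eef_rot: [0.001, 0.997, -0.083, 0.009]
contact_force: [0.6, -0.1, -0.7]
grip_width: 0.617
```

```bash
python3 pz.py
```

```text
12.125 pos [0.4541 0.014  0.0197] zax [ 0.0175 -0.0038 -0.9998] yaw -0.1659 grip mm 58.0 F [ 0.6 -0.1 -0.7]
```

Request:
drive_tool --steps '[[[1,0,0,-0.4,0,0,0],[1,0,0,0,0,0,0]]]'

```text
clock: 12.38
ee_pos: [0.4558, 0.0139, 0.017]
eef_rot: [0.001, 0.996, -0.083, 0.011]
contact_force: [0.5, -0.2, -1.4]
grip_width: 0.617
```

```bash
python3 pz.py;python3 - <<'E'
from h import *
for n,u in (('scene',(316,220)),('side',(300,230))):
    im=robot.read_camera(n)
    c=cv2.resize(im[u[1]-60:u[1]+60,u[0]-75:u[0]+75],None,fx=4,fy=4,interpolation=2); cv2.imwrite(f'pics/{n}10c.png',c[:,:,::-1])
E
```

```text
12.375 pos [0.4558 0.0139 0.017 ] zax [ 0.0211 -0.0041 -0.9998] yaw -0.166 grip mm 58.0 F [ 0.5 -0.2 -1.4]
```

View pics/side10c.png

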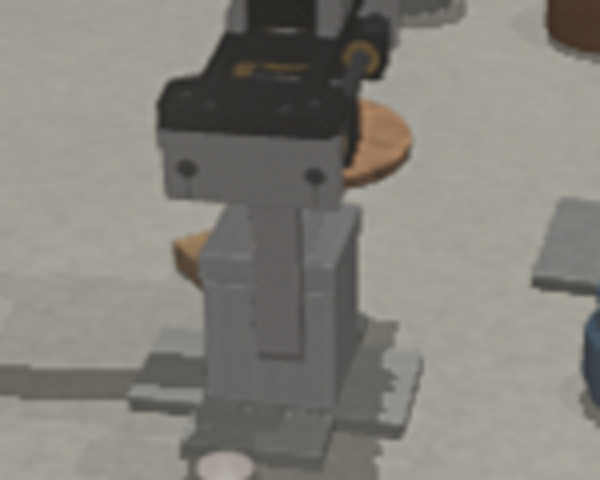

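View pics/scene10c.png

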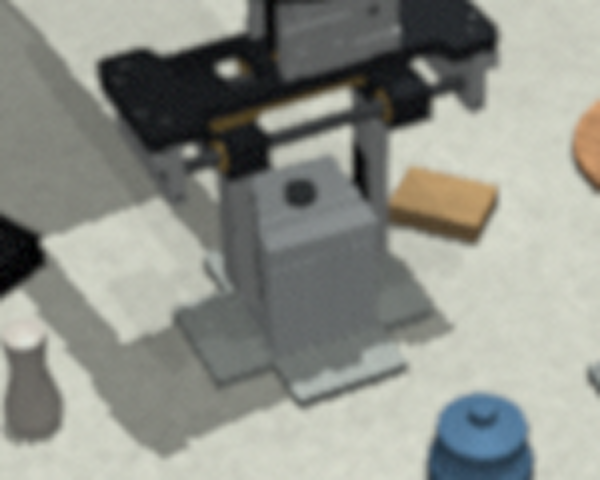

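Request:
drive_tool --steps '[[[1,0,0,-0.4,0,0,0],[0.2,0,0,0,0,0,0],[-1,0,0,0,0,0,0],[-1,0,0,0,0,0,0]]]'

```text
clock: 12.98
ee_pos: [0.4578, 0.0135, 0.0165]
eef_rot: [0.001, 0.996, -0.083, 0.013]
contact_force: [0.9, -0.7, 0.1]
grip_width: 0.794
```

```bash
python3 pz.py
```

```text
12.975 pos [0.4578 0.0135 0.0165] zax [ 0.0258 -0.005  -0.9997] yaw -0.1662 grip mm 74.6 F [ 0.9 -0.7  0.1]
```

Request:
drive_tool --steps '[[[-1,0,0,5,0.002,0.009,0],[-1,0,0,5,0.002,0.009,0],[-1,0,0,5,0.002,0.008,0.1],[-1,0,6,0,0,0,0.1],[-1,0,6,0,0,0,0.1],[-1,0,6,0,0,0,0],[-1,0,5.5,0,0,0,0],[-1,0,0,0,0,0,0],[-1,0,0,0,0,0,0]]]'

```text
clock: 14.1
ee_pos: [0.4545, 0.2539, 0.1672]
eef_rot: [0.001, 0.998, 0.069, -0.003]
contact_force: [0.0, 0.5, 0.1]
grip_width: 1.0
```

```bash
python3 pz.py; python3 reg.py 11 katori mat_round
```

```text
14.1 pos [0.4545 0.2539 0.1672] zax [-0.0065 -0.0024 -1.    ] yaw 0.1387 grip mm 94.0 F [0.  0.5 0.1]
katori 0.9 [320. 227.  71.  66.] 3856 minrect [456.4 258.9] [62. 63.] 53
mat_round 0.75 [320. 214. 112. 108.] 5577 minrect [460.  258.8] [110. 108.] 36
14.1 [0.45447241 0.25390122 0.16717117]
```

View pics/w11.png

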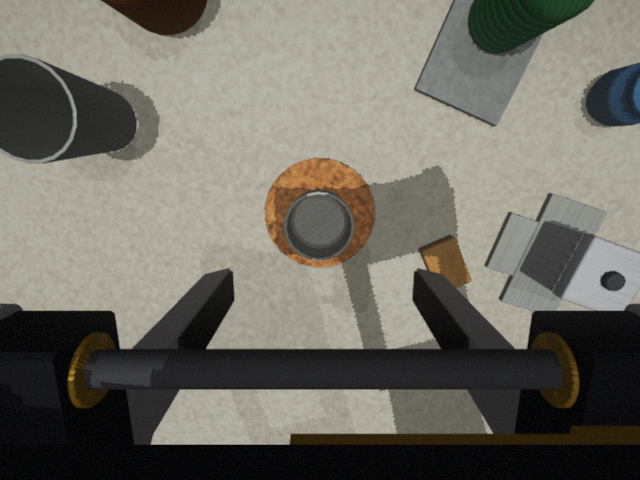

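Request:
drive_tool --steps '[[[-1,0.1,0.1,-5,0,-0.006,0],[-1,0,0.1,-5,0,0,0],[-1,0,0,-4,0,0,0],[-1,0,0,-1.5,0,0,0],[-1,0,0,0,0,0,0]]]'

```text
clock: 14.88
ee_pos: [0.4591, 0.2493, 0.0122]
eef_rot: [0.0, 0.998, 0.063, 0.004]
contact_force: [-0.4, -0.7, 0.4]
grip_width: 1.002
```

```bash
python3 pz.py; python3 reg.py 12 katori mat_round;python3 - <<'E'
from h import *
for n,u in (('scene',(408,185)),('side',(300,195))):
    im=robot.read_camera(n)
    c=cv2.resize(im[u[1]-60:u[1]+60,u[0]-75:u[0]+75],None,fx=4,fy=4,interpolation=2); cv2.imwrite(f'pics/{n}12c.png',c[:,:,::-1])
E
```

```text
14.875 pos [0.4591 0.2493 0.0122] zax [ 7.9e-03  2.0e-04 -1.0e+00] yaw 0.1256 grip mm 94.2 F [-0.4 -0.7  0.4]
katori 0.66 [305. 288. 125. 120.] 12577 minrect [461.7 258.6] [62. 63.] 7
mat_round 0.72 [309. 261. 189. 172.] 13426 minrect [466.4 258.7] [ 99. 110.] 1
14.875 [0.45914671 0.24928344 0.01219425]
```

View pics/w12.png

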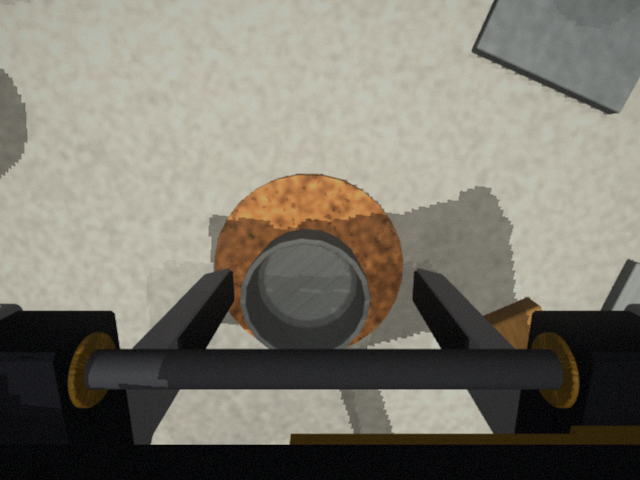

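View pics/scene12c.png

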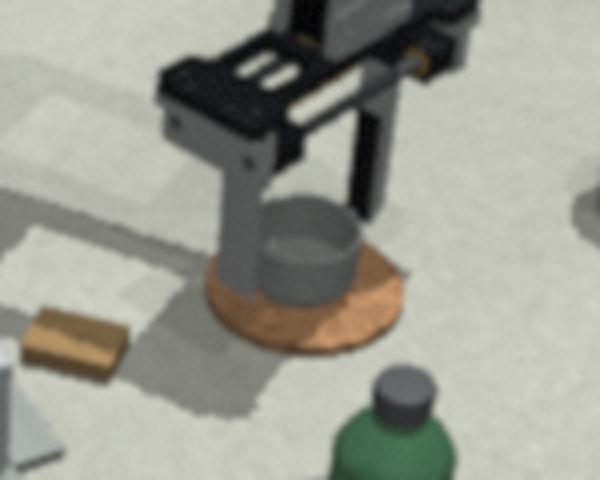

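Request:
drive_tool --steps '[[[-1,0.2,0.9,-1,0,0,0],[-1,0,0,-0.6,0,0,0],[-1,0,0,0,0,0,0]]]'

```text
clock: 15.5
ee_pos: [0.4641, 0.2615, -0.0007]
eef_rot: [-0.001, 0.998, 0.064, 0.008]
contact_force: [-0.2, 0.0, 0.0]
grip_width: 0.999
```

```bash
python3 pz.py; python3 reg.py 13 katori mat_round
```

```text
15.5 pos [ 0.4641  0.2615 -0.0007] zax [ 0.0159  0.0039 -0.9999] yaw 0.1277 grip mm 93.9 F [-0.2  0.   0. ]
katori 0.78 [329. 298. 137. 103.] 11857 minrect [468.9 259.6] [50. 63.] 6
mat_round 0.88 [330. 270. 195. 162.] 14586 minrect [469.9 260. ] [ 92. 106.] 7
15.5 [ 0.46408128  0.26145939 -0.0006698 ]
```

View pics/w13.png

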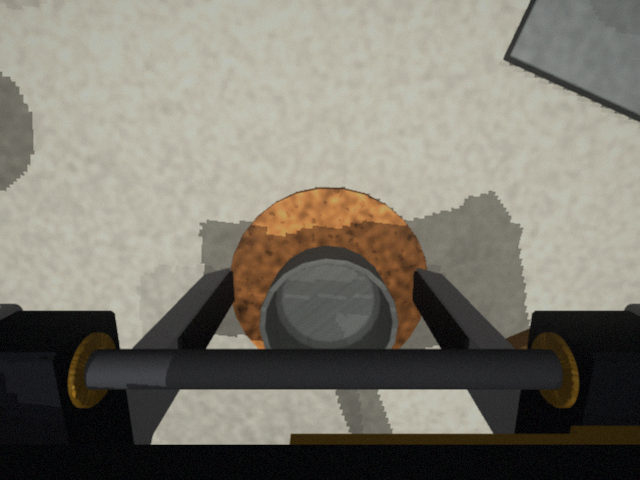

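Request:
drive_tool --steps '[[[-1,-0.8,-0.1,-0.2,0,0.01,0],[1,0,0,0,0,0,0],[1,0,0,0,0,0,0],[1,0,0,0,0,0,0],[1,0,0,0,0,0,0],[1,0,0,0,0,0,0]]]' --squeeze 12

```text
clock: 16.4
ee_pos: [0.4561, 0.2601, -0.0018]
eef_rot: [-0.002, 0.998, 0.063, 0.004]
contact_force: [-0.3, -1.2, -0.6]
grip_width: 0.682
```

```bash
python3 pz.py; python3 reg.py 14 katori mat_round
```

```text
16.4 pos [ 0.4561  0.2601 -0.0018] zax [ 0.0068  0.0044 -1.    ] yaw 0.127 grip mm 64.1 F [-0.3 -1.2 -0.6]
katori 0.83 [324. 290. 141. 114.] 13655 minrect [464.6 261.3] [55. 63.] 7
mat_round 0.75 [329. 261. 205. 174.] 12746 minrect [468.1 258.8] [ 95. 109.] 2
16.4 [ 0.45610531  0.26010795 -0.00175349]
```

View pics/w14.png

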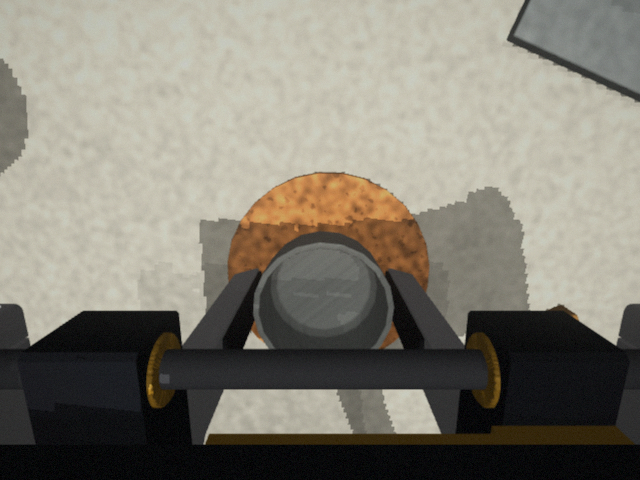

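```bash
python3 - <<'E'
from h import *
S=cam('scene');D=cam('side')
for y in (.248,.260):
  for z,r,c in ((.044,.032,(.4565,y)),(.008,.055,(.463,y))):
    a=np.linspace(0,6.28,60);P=np.c_[c[0]+r*np.cos(a),c[1]+r*np.sin(a),0*a+z]
    for n,K in (('scene',S),('side',D)):
        p=proj(K,P); print(y,z,n,p.min(0).round(1),p.max(0).round(1))
E
python3 - <<'E'
import cv2
a=cv2.imread('pics/scene0.png')[160:220,370:450];b=cv2.imread('pics/side0.png')[170:230,265:345]
cv2.imwrite('pics/rc.png',cv2.resize(cv2.vconcat([a,b]),None,fx=5,fy=5)[:600])
E
```

```text
0.248 0.044 scene [391.4 173.8] [421.2 191.8]
0.248 0.044 side [285.7 183.3] [316.2 195.8]
0.248 0.008 scene [381.7 182. ] [432.  213.4]
0.248 0.008 side [278.1 194.1] [329.8 216.7]
0.26 0.044 scene [395.6 171.9] [425.2 189.7]
0.26 0.044 side [285.9 181.1] [316.1 193.4]
0.26 0.008 scene [385.9 180.2] [435.9 211.2]
0.26 0.008 side [278.4 191.9] [329.6 214. ]
```

View pics/rc.png

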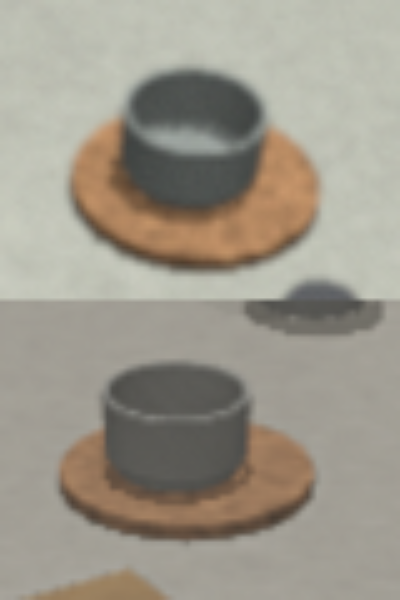

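Request:
drive_tool --steps '[[[1,0,0,3,0,0,0],[1,0,0,5,-0.004,0.006,0],[1,0,0,5,0,0,0],[1,0,-3,4,0,0,0],[1,3,-5.5,0,0,0,0],[1,3,-5.5,0,0,0,0],[1,3,-5.5,0,0,0,0],[1,3,-5.5,0,0,0,0],[1,3,-5.5,0,0,0,0],[1,0,0,0,0,0,0]]]'

```text
clock: 17.8
ee_pos: [0.6038, -0.0503, 0.17]
eef_rot: [0.0, 0.998, 0.066, -0.001]
contact_force: [-0.6, 0.8, -1.6]
grip_width: 0.681
```

```bash
python3 pz.py; python3 reg.py 15 mat_round mat_hex
```

```text
17.8 pos [ 0.6038 -0.0503  0.17  ] zax [-2.4e-03 -9.0e-04 -1.0e+00] yaw 0.1316 grip mm 64.0 F [-0.6  0.8 -1.6]
mat_round 0.77 [ 39. 305.  77.  78.] 3636 minrect [481.7 242.2] [89. 72.] 32
mat_hex 0.93 [417. 185. 109. 119.] 9705 minrect [ 649.3 -140.1] [117. 105.] 15
17.8 [ 0.60375833 -0.05033574  0.17002069]
```

View pics/w15.png

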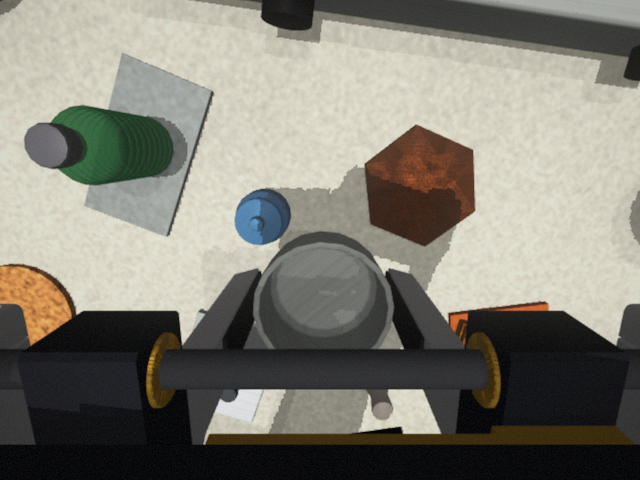

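Request:
drive_tool --steps '[[[1,2.3,-4.6,0,0,0,0],[1,2.3,-4.5,0,0,0,0],[1,0,0,-4,0,0,0],[1,0,0,-5,0,0,0],[1,0,0,-3,0,0,0],[1,0,0,0,0,0,0]]]'

```text
clock: 18.7
ee_pos: [0.6488, -0.1252, 0.0524]
eef_rot: [-0.001, 0.997, 0.077, 0.002]
contact_force: [-0.5, 0.5, -0.9]
grip_width: 0.682
```

```bash
python3 pz.py; python3 reg.py 16 mat_hex
```

```text
18.7 pos [ 0.6488 -0.1252  0.0524] zax [ 0.0039  0.0026 -1.    ] yaw 0.1551 grip mm 64.1 F [-0.5  0.5 -0.9]
mat_hex 0.77 [342. 228. 156. 115.] 8858 minrect [ 673.3 -140.9] [116.  67.] 88
18.7 [ 0.64881832 -0.12521332  0.05237944]
```

View pics/w16.png

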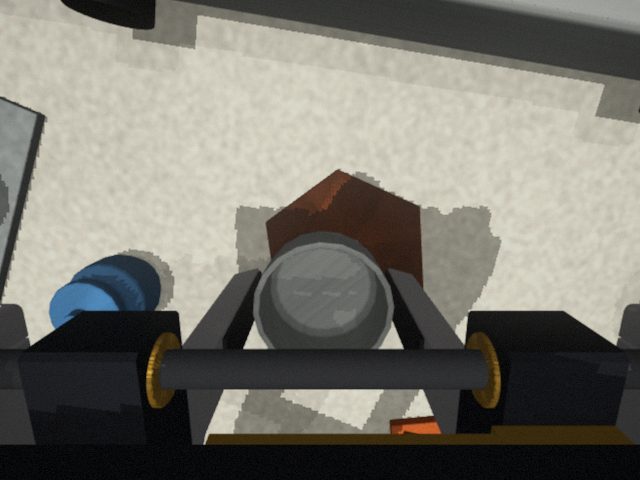

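Request:
drive_tool --steps '[[[1,0.1,-1.6,-1.5,0,0,0],[1,0,0,-1.5,0,0,0],[1,0,0,-1,0,0,0],[1,0,0,0,0,0,0]]]'

```text
clock: 19.3
ee_pos: [0.6552, -0.1439, 0.0189]
eef_rot: [0.002, 0.997, 0.078, 0.009]
contact_force: [-0.2, -0.1, -1.8]
grip_width: 0.681
```

```bash
python3 pz.py; python3 reg.py 17 mat_hex
```

```text
19.3 pos [ 0.6552 -0.1439  0.0189] zax [ 0.0189 -0.0021 -0.9998] yaw 0.1553 grip mm 64.0 F [-0.2 -0.1 -1.8]
mat_hex 0.73 [312. 258. 177. 161.] 8537 minrect [ 665.7 -131.4] [ 74. 113.] 36
19.3 [ 0.65518655 -0.14391846  0.01891017]
```

Request:
drive_tool --steps '[[[1,-0.5,0.2,-0.9,0,0.012,0],[1,-0.1,0,-0.8,0,0,0],[1,0,0,0,0,0,0]]]'

```text
clock: 19.77
ee_pos: [0.65, -0.1417, 0.0028]
eef_rot: [0.002, 0.997, 0.078, 0.005]
contact_force: [-0.1, 0.3, -1.3]
grip_width: 0.68
```

```bash
python3 pz.py; python3 reg.py 18 mat_hex
```

```text
19.775 pos [ 0.65   -0.1417  0.0028] zax [ 0.0093 -0.003  -1.    ] yaw 0.1559 grip mm 64.0 F [-0.1  0.3 -1.3]
mat_hex 0.88 [315. 260. 190. 177.] 11014 minrect [ 659.5 -137.9] [ 99. 105.] 13
19.775 [ 0.64999515 -0.14169729  0.00284779]
```

View pics/w18.png

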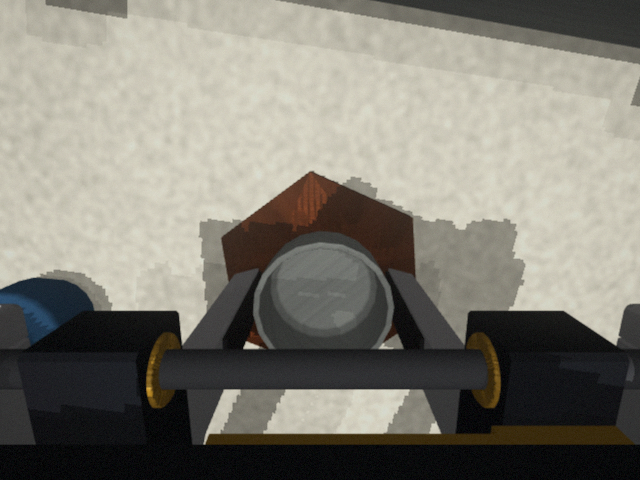

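Request:
drive_tool --steps '[[[1,0,0.1,-0.4,0,0,0],[1,0,0,-0.2,0,0,0],[0.2,0,0,0,0,0,0],[-1,0,0,0,0,0,0],[-1,0,0,0,0,0,0],[-1,0,0,0,0,0,0]]]'

```text
clock: 20.62
ee_pos: [0.6521, -0.1413, -0.0006]
eef_rot: [0.003, 0.997, 0.078, 0.007]
contact_force: [0.1, 0.0, 0.5]
grip_width: 0.969
```

```bash
python3 pz.py
```

```text
20.625 pos [ 6.521e-01 -1.413e-01 -6.000e-04] zax [ 0.0145 -0.0044 -0.9999] yaw 0.1559 grip mm 91.1 F [0.1 0.  0.5]
```

Request:
drive_tool --steps '[[[-1,0,0,4,0.004,0.014,0],[-1,0,0,6,0,0,0],[-1,0,0,6,0,0,0],[-1,0,0,6,0,0,-0.08],[-1,-1,6,1,0,0,-0.08],[-1,-1,6,0,0,0,-0.08],[-1,-1,6,0,0,0,-0.08],[-1,-1,3,0,0,0,-0.08],[-1,0,0,0,0,0,0],[-1,0,0,0,0,0,0]]]'

```text
clock: 21.88
ee_pos: [0.6086, 0.0737, 0.2377]
eef_rot: [-0.002, 0.992, -0.129, 0.003]
contact_force: [0.2, -0.1, -0.1]
grip_width: 0.999
```

```bash
python3 pz.py; python3 reg.py 19 bottle mat_oblong katori mat_hex jar
python3 - <<'E'
from h import *
S=cam('scene');D=cam('side'); print('cap',tri([(S,(434.5,222)),(D,(407.5,174.5))]))
E
```

```text
21.875 pos [0.6086 0.0737 0.2377] zax [ 0.0065  0.0037 -1.    ] yaw -0.2595 grip mm 93.9 F [ 0.2 -0.1 -0.1]
bottle 0.93 [260. 194.  71.  66.] 3253 minrect [656.1 115.5] [56. 49.] 86
mat_oblong 0.81 [271. 187.  79. 131.] 6597 minrect [650.4 129.2] [ 87. 151.] 75
katori 0.8 [511. 125.  71.  62.] 3698 minrect [ 652.4 -134.9] [74. 62.] 75
mat_hex 0.88 [498. 126. 102.  98.] 4333 minrect [ 650.2 -139. ] [118. 107.] 15
jar 0.71 [386. 203.  47.  47.] 1713 minrect [611.8  11.8] [49. 44.] 31
21.875 [0.60860374 0.07367576 0.23769448]
cap [0.65175978 0.12882562 0.12948484]
```

View pics/w19.png

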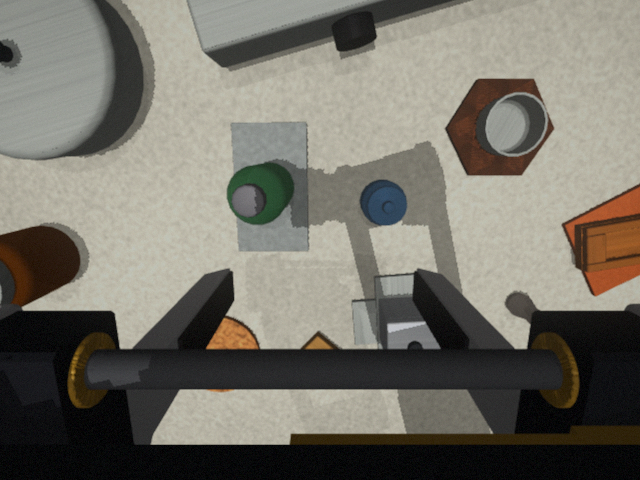

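Run:
```python
from h import *
st,im,D=pickle.load(open('w19.pkl','rb'))
W=cam('wrist',st); print(toplane(W,[(249,201)],.136), 'kat rim',toplane(W,[(518.5,124.5)],.044))
S=cam('scene');Dd=cam('side'); print(tri([(S,(434.5,222)),(Dd,(407.5,174.5)),(W,(249,201))]))
```

```text
[[0.65343068 0.1264466  0.136     ]] kat rim [[ 0.65089623 -0.14282046  0.044     ]]
[0.65225705 0.12818317 0.12981418]
```

Run:
```python
from h import *
S=cam('scene');D=cam('side')
print('ee then .457,.0139,.017')
for s in ((295.5,195),(335.5,185.8)): print(tri([(S,s),(D,(315.5,184.5))]))
# body outlines: project candidate heights at scene for point rel ee
ee=np.array([.4558,.0139,.017])
for dz in (.06,.078,.09,.1):
    P=ee+np.array([0,0,dz]); print(dz,'centre', (proj(S,P)-[241,160])*4,(proj(D,P)-[225,170])*4)
    P=ee+np.array([0.0375,-.0885,dz]); print('  corner', (proj(S,P)-[241,160])*4,(proj(D,P)-[225,170])*4)
    P=ee+np.array([-0.0375,-.0885,dz]); print('  corner', (proj(S,P)-[241,160])*4,(proj(D,P)-[225,170])*4)
```

```text
ee then .457,.0139,.017
[ 0.48490441 -0.05103841  0.17843249]
[0.48262775 0.03754808 0.14710771]
0.06 centre [[305.32318133 208.36742749]] [[296.42291664 233.99167132]]
  corner [[194.5248088  324.57896187]] [[390.95851609 343.92153608]]
  corner [[109.26081429 238.0200493 ]] [[195.48766004 342.75698046]]
0.078 centre [[304.68350288 179.74746169]] [[296.41050399 195.8752717 ]]
  corner [[192.49762456 295.65723117]] [[391.99315392 303.41773123]]
  corner [[106.32679818 209.32909615]] [[194.35293342 302.17036039]]
0.09 centre [[304.24882288 160.29936686]] [[296.40208824 170.0324115 ]]
  corner [[191.11851731 275.98158081]] [[392.69575431 275.91246481]]
  corner [[104.33249575 189.82734989]] [[193.58234039 274.60798033]]
0.1 centre [[303.8814313  143.86183592]] [[296.3949872  148.22672294]]
  corner [[189.95189924 259.33750235]] [[393.28929846 252.67651158]]
  corner [[102.64656177 173.34105564]] [[192.93134186 251.32322661]]
```

Request:
drive_tool --steps '[[[-1,2.2,2.7,0,0,0.003,0],[-1,2.2,2.7,0,0,0.003,0],[-1,0,0,-4,0,0,0],[-1,0,0,0,0,0,0],[-1,0,0,0,0,0,0]]]'

```text
clock: 22.8
ee_pos: [0.6556, 0.1249, 0.1977]
eef_rot: [-0.002, 0.991, -0.133, 0.001]
contact_force: [-0.8, 0.6, 0.5]
grip_width: 1.001
```

```bash
python3 pz.py; python3 reg.py 20 bottle mat_oblong
```

```text
22.8 pos [0.6556 0.1249 0.1977] zax [ 0.0017  0.0039 -1.    ] yaw -0.267 grip mm 94.1 F [-0.8  0.6  0.5]
bottle 0.94 [324. 233.  67.  78.] 3881 minrect [667.3 125.2] [55. 48.] 5
mat_oblong 0.81 [323. 219.  81. 134.] 6755 minrect [650.6 128.6] [ 85. 150.] 75
22.8 [0.65557799 0.12494992 0.19773036]
```

View pics/w20.png

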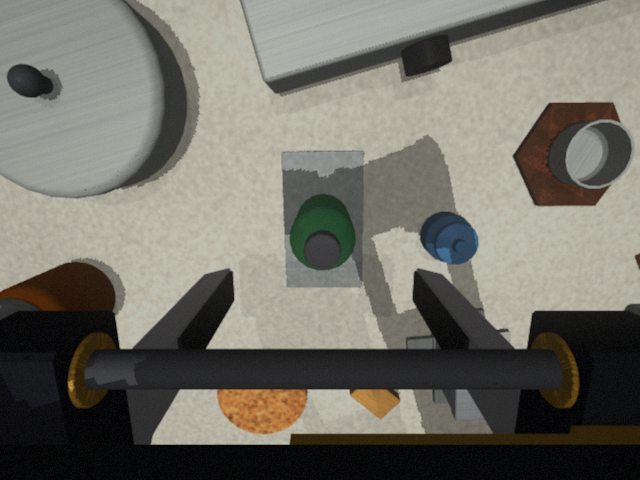

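Request:
drive_tool --steps '[[[-1,-0.2,0.1,-4,0,0,0],[-1,0,0,-4,0,0,0],[-1,0,0,-3,0,0,0],[-1,0,0,-2,0,0,0],[-1,0,0,0,0,0,0]]]'

```text
clock: 23.58
ee_pos: [0.6574, 0.1251, 0.0743]
eef_rot: [-0.004, 0.991, -0.134, 0.009]
contact_force: [-0.1, 0.7, 0.2]
grip_width: 1.004
```

```bash
python3 pz.py; python3 reg.py 21 bottle;python3 - <<'E'
from h import *
for n,u in (('scene',(428,240)),('side',(403,200))):
    im=robot.read_camera(n)
    c=cv2.resize(im[u[1]-70:u[1]+60,u[0]-85:u[0]+85],None,fx=4,fy=4,interpolation=2); cv2.imwrite(f'pics/{n}21c.png',c[:,:,::-1])
E
```

```text
23.575 pos [0.6574 0.1251 0.0743] zax [ 0.0183  0.0056 -0.9998] yaw -0.2689 grip mm 94.4 F [-0.1  0.7  0.2]
bottle 0.63 [322. 284. 112. 132.] 10858 minrect [674.6 121.1] [42. 54.] 75
23.575 [0.65738491 0.12505986 0.07427606]
```

View pics/w21.png

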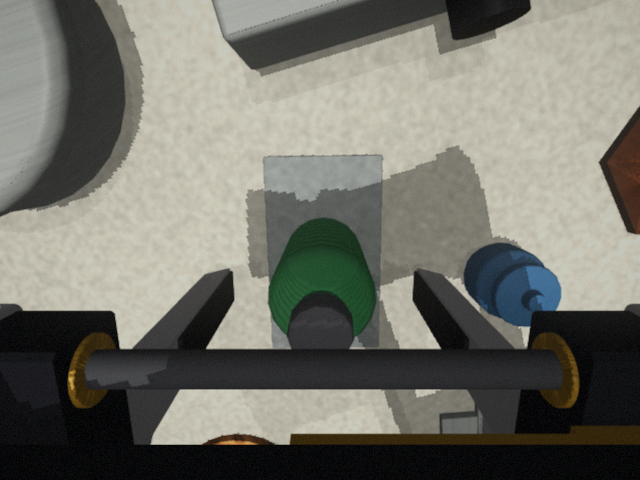

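View pics/side21c.png

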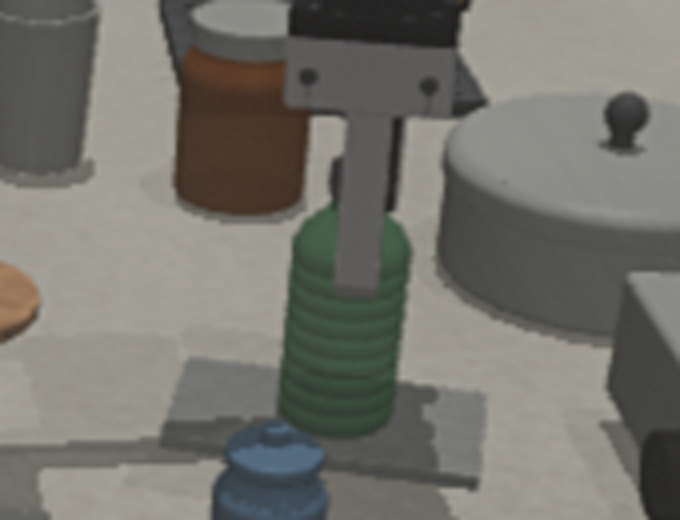

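Request:
drive_tool --steps '[[[-1,-0.3,0.1,-1.5,-0.005,0.015,0],[-1,-0.2,0,-1.5,0,0.005,0],[-1,0,0,-1,0,0.003,0],[-1,0,0,0,0,0,0]]]'

```text
clock: 24.28
ee_pos: [0.6547, 0.1266, 0.0362]
eef_rot: [-0.001, 0.991, -0.134, 0.001]
contact_force: [0.4, -1.0, -0.4]
grip_width: 1.001
```

```bash
python3 pz.py; python3 reg.py 22 bottle
```

```text
24.275 pos [0.6547 0.1266 0.0362] zax [ 0.0018  0.0011 -1.    ] yaw -0.2684 grip mm 94.1 F [ 0.4 -1.  -0.4]
bottle 0.58 [324. 327. 138. 208.] 15763 minrect [673.3 122.5] [39. 63.] 57
24.275 [0.65467097 0.12663347 0.03620331]
```

View pics/w22.png

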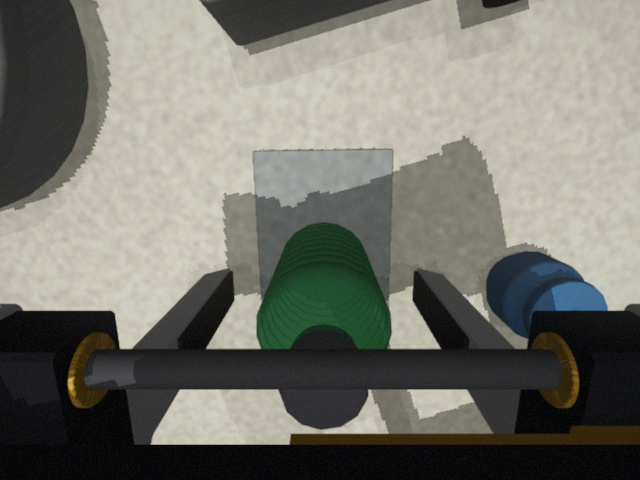

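Request:
drive_tool --steps '[[[1,-0.1,0,-0.1,0,0.003,0],[1,-0.1,0,-0.1,0,0.003,0],[1,0,0,-0.1,0,0.003,0],[1,0,0,0,0,0,0],[1,0,0,0,0,0,0],[1,0,0,0,0,0,0]]]' --squeeze 22

```text
clock: 25.12
ee_pos: [0.6545, 0.1267, 0.0363]
eef_rot: [-0.001, 0.991, -0.134, -0.001]
contact_force: [-0.9, -0.3, 0.3]
grip_width: 0.594
```

```bash
python3 pz.py; python3 reg.py 23 bottle
```

```text
25.125 pos [0.6545 0.1267 0.0363] zax [-0.0024  0.0016 -1.    ] yaw -0.2686 grip mm 55.8 F [-0.9 -0.3  0.3]
bottle 0.76 [322. 326. 142. 212.] 16175 minrect [673.7 122.7] [39. 64.] 57
bottle 0.28 [321. 210. 140. 122.] 12778 minrect [707.2 113. ] [36. 33.] 75
25.125 [0.6544774  0.12669529 0.03625145]
```

Run:
```python
from h import *
S=cam('scene');D=cam('side')
print('brown',toplane(S,[(525,217)],0),toplane(D,[(379,179)],0),'top',tri([(S,(533,175)),(D,(380,137))]))
print('cup',toplane(S,[(497,182)],0),toplane(D,[(327,172)],0),'top',tri([(S,(502,142)),(D,(328.5,132))]))
st,im,d=pickle.load(open('w20.pkl','rb'));W=cam('wrist',st)
for x in d['mat_oblong'][:1]:
    print(x['rect'])
print('oblong corners',toplane(W,[(282,151),(364,151),(362,287),(287,287)],.008))
```

```text
brown [[0.65510251 0.41312598 0.        ]] [[ 6.42923362e-01  4.11196015e-01 -5.55111512e-17]] top [0.63963926 0.42047801 0.10013179]
cup [[0.53659188 0.45949482 0.        ]] [[0.51883405 0.45252093 0.        ]] top [0.5204123  0.4647238  0.09774227]
[323.0, 219.3, 81.4, 134.1]
oblong corners [[0.73387289 0.14926915 0.008     ]
 [0.71152044 0.06752373 0.008     ]
 [0.56684983 0.10525826 0.008     ]
 [0.58907523 0.18716562 0.008     ]]
```

Request:
drive_tool --steps '[[[1,0,0,2,0,0,0],[1,0,0,4,0,0,0],[1,0,0,4,0,0,0],[1,0,0,3,0,0,0],[1,-4,1,0,0,0,0.1],[1,-4,2,0,0,0,0.1],[1,-3,2,0,0,0,0.1],[1,0,0,0,0,0,0]]]'

```text
clock: 26.22
ee_pos: [0.5409, 0.1777, 0.1772]
eef_rot: [-0.001, 1.0, 0.02, 0.001]
contact_force: [0.3, 0.3, -2.8]
grip_width: 0.592
```

```bash
python3 pz.py; python3 reg.py 24 mat_round mat_oblong;python3 - <<'E'
from h import *
for n in ('scene','side'):
    im=robot.read_camera(n);KW=cam(n)
    cv2.imwrite(f'pics/{n}24.png',im[:,:,::-1])
    for t in ('mat_round','mat_oblong'):
      for x in robot.regions_of(n,t)[:1]:
        m=np.argwhere(x['pixels'])[:,::-1]
        rr=cv2.minAreaRect(toplane(KW,m,.008)[:,:2].astype(np.float32)*1000); print(n,t,x['conf'],rr)
E
```

```text
26.225 pos [0.5409 0.1777 0.1772] zax [ 0.0018  0.0017 -1.    ] yaw 0.0399 grip mm 55.6 F [ 0.3  0.3 -2.8]
mat_round 0.77 [239. 281.  86.  83.] 3462 minrect [481.  275.6] [ 59. 110.] 40
mat_oblong 0.87 [384. 104. 134. 185.] 14884 minrect [650.3 128.8] [ 86. 151.] 75
26.225 [0.54089823 0.17768755 0.17723515]
scene mat_round 0.88 ((465.27215576171875, 250.4215545654297), (109.93611145019531, 114.4227294921875), 41.84486770629883)
scene mat_oblong 0.73 ((653.1781005859375, 123.09379577636719), (90.28938293457031, 155.7762451171875), 75.54371643066406)
side mat_round 0.65 ((458.19049072265625, 247.97662353515625), (109.63397216796875, 121.97957611083984), 0.9126815795898438)
```

View pics/side24.png

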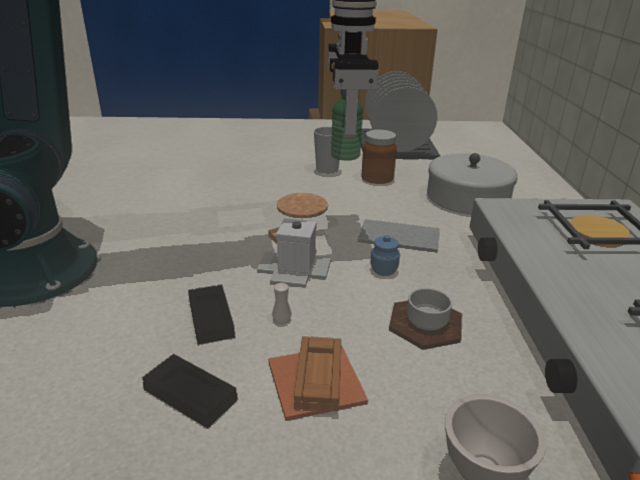

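Request:
drive_tool --steps '[[[1,-3.9,4,0,0,0,0.04],[1,-3.9,4,0,0,0,0.04],[1,0,0,0,0,0,0],[1,0,0,-4,0,0,0],[1,0,0,-4,0,0,0],[1,0,0,0,0,0,0]]]'

```text
clock: 27.42
ee_pos: [0.4667, 0.2553, 0.093]
eef_rot: [0.0, 0.998, 0.056, 0.001]
contact_force: [-1.0, -0.8, -2.2]
grip_width: 0.588
```

```bash
python3 pz.py; python3 reg.py 25 mat_round
```

```text
27.425 pos [0.4667 0.2553 0.093 ] zax [ 0.002 -0.    -1.   ] yaw 0.1127 grip mm 55.3 F [-1.  -0.8 -2.2]
mat_round 0.77 [318. 228. 138.  95.] 6914 minrect [476.3 260.7] [ 78. 109.] 8
mat_round 0.37 [581. 282. 118. 135.] 5888 minrect [455.1  41.7] [118.  87.] 3
27.425 [0.46670648 0.25527077 0.09303373]
```

View pics/w25.png

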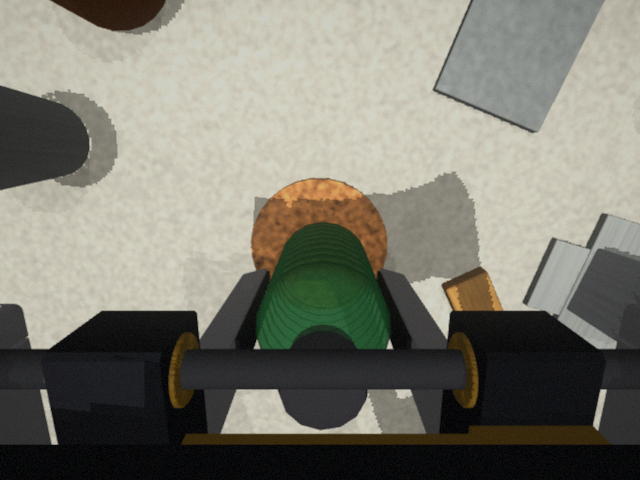

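Request:
drive_tool --steps '[[[1,-0.3,0.2,-1.5,0,0.002,0],[1,-0.2,0.1,-1.5,0,0.002,0],[1,0,0,-1.2,0,0.003,0],[1,0,0,0,0,0,0]]]'

```text
clock: 28.02
ee_pos: [0.4671, 0.2603, 0.0568]
eef_rot: [-0.003, 0.998, 0.056, 0.005]
contact_force: [-0.3, 0.4, -2.2]
grip_width: 0.59
```

```bash
python3 pz.py; python3 reg.py 26 mat_round
```

```text
28.025 pos [0.4671 0.2603 0.0568] zax [ 0.0091  0.0061 -0.9999] yaw 0.1117 grip mm 55.5 F [-0.3  0.4 -2.2]
mat_round 0.8 [326. 231. 155.  91.] 7311 minrect [483.  261.1] [ 64. 109.] 7
28.025 [0.46712537 0.26034284 0.05679805]
```

View pics/w26.png

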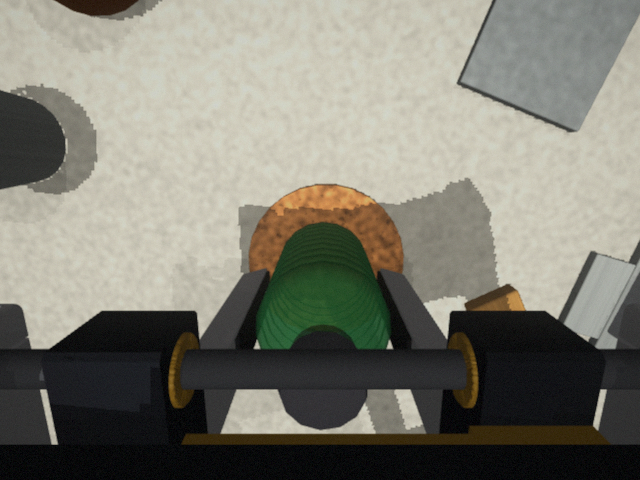

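Request:
drive_tool --steps '[[[1,-0.6,-0.15,-0.8,-0.005,0.011,0],[1,0,0,-0.5,0,0.003,0],[1,0,0,0,0,0.002,0]]]'

```text
clock: 28.5
ee_pos: [0.4622, 0.2594, 0.0453]
eef_rot: [-0.001, 0.998, 0.056, -0.002]
contact_force: [-0.1, -0.8, -3.1]
grip_width: 0.592
```

```bash
python3 pz.py; python3 reg.py 27 mat_round
```

```text
28.5 pos [0.4622 0.2594 0.0453] zax [-0.004   0.0024 -1.    ] yaw 0.1118 grip mm 55.6 F [-0.1 -0.8 -3.1]
mat_round 0.77 [326. 228. 164.  97.] 9076 minrect [482.1 260.9] [ 67. 109.] 6
28.5 [0.46217195 0.25941894 0.04527238]
```

Request:
drive_tool --steps '[[[1,-0.1,-0.1,-0.4,0,0,0],[1,-0.1,0,-0.3,0,0.002,0],[1,0,0,-0.2,0,0.001,0],[1,0,0,0,0,0,0]]]'

```text
clock: 29.1
ee_pos: [0.4606, 0.2585, 0.0364]
eef_rot: [-0.002, 0.998, 0.056, -0.003]
contact_force: [-0.5, -0.3, -2.3]
grip_width: 0.595
```

```bash
python3 pz.py
```

```text
29.1 pos [0.4606 0.2585 0.0364] zax [-0.0058  0.003  -1.    ] yaw 0.1116 grip mm 55.9 F [-0.5 -0.3 -2.3]
```

Request:
drive_tool --steps '[[[1,0,0,-0.15,0,-0.002,0],[1,0,0,0,0,0,0]]]'

```text
clock: 29.35
ee_pos: [0.4612, 0.2588, 0.0365]
eef_rot: [-0.002, 0.998, 0.056, -0.001]
contact_force: [0.3, 0.2, -2.0]
grip_width: 0.589
```

```bash
python3 pz.py
```

```text
29.35 pos [0.4612 0.2588 0.0365] zax [-0.0022  0.0036 -1.    ] yaw 0.1117 grip mm 55.4 F [ 0.3  0.2 -2. ]
```

Request:
drive_tool --steps '[[[1,0,0,-0.25,0,0,0],[1,0,0,0,0,0,0]]]'

```text
clock: 29.6
ee_pos: [0.4619, 0.2591, 0.0365]
eef_rot: [-0.002, 0.998, 0.056, 0.0]
contact_force: [-0.1, 0.1, -3.1]
grip_width: 0.595
```

```bash
python3 pz.py;python3 - <<'E'
from h import *
for n,u in (('scene',(408,190)),('side',(303,195))):
    im=robot.read_camera(n)
    c=cv2.resize(im[u[1]-70:u[1]+50,u[0]-75:u[0]+75],None,fx=4,fy=4,interpolation=2); cv2.imwrite(f'pics/{n}28c.png',c[:,:,::-1])
E
```

```text
29.6 pos [0.4619 0.2591 0.0365] zax [ 0.      0.0043 -1.    ] yaw 0.1118 grip mm 56.0 F [-0.1  0.1 -3.1]
```

View pics/side28c.png

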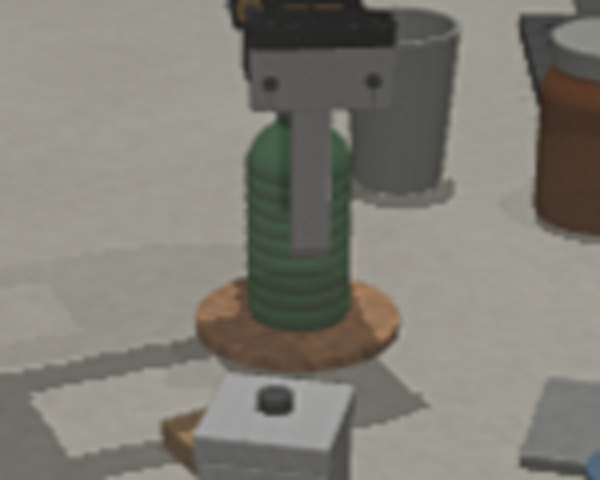

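View pics/scene28c.png

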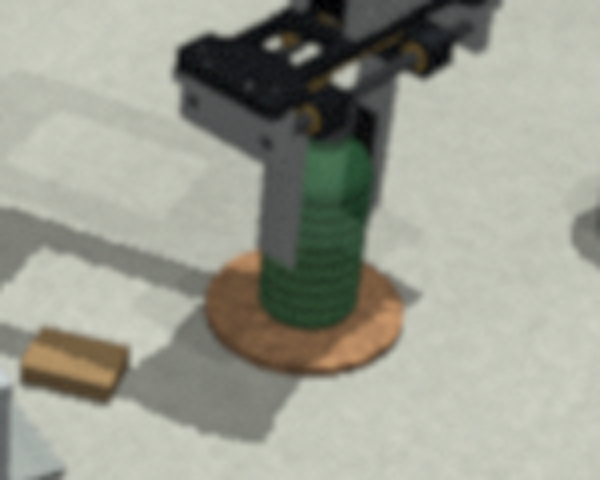

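Request:
drive_tool --steps '[[[1,0,0,-0.35,0,0,0],[1,0,0,-0.25,0,0,0]]]'

```text
clock: 29.95
ee_pos: [0.4626, 0.2593, 0.0361]
eef_rot: [-0.002, 0.998, 0.056, 0.001]
contact_force: [-4.6, -1.8, 9.8]
grip_width: 0.592
```

```bash
python3 pz.py; python3 -c "
from h import *
print(robot.state()['torque'],robot.state()['effort'])"
```

```text
29.95 pos [0.4626 0.2593 0.0361] zax [ 0.0019  0.0045 -1.    ] yaw 0.1121 grip mm 55.7 F [-4.6 -1.8  9.8]
[-0.5966256   0.9645323  -0.04631998] [ -0.39507584 -28.95058036 -26.57098711   0.09430891  -1.9995971
  -0.06015884]
```

Request:
drive_tool --steps '[[[0.2,0,0,0,0,0,0],[-0.5,0,0,0,0,0,0],[-1,0,0,0,0,0,0],[-1,0,0,0,0,0,0],[-1,0,0,0,0,0,0]]]'

```text
clock: 30.58
ee_pos: [0.463, 0.2594, 0.0353]
eef_rot: [-0.002, 0.998, 0.056, 0.001]
contact_force: [-0.1, 0.4, -0.1]
grip_width: 0.978
```

```bash
python3 pz.py; python3 reg.py 29 bottle mat_round
```

```text
30.575 pos [0.463  0.2594 0.0353] zax [ 0.0023  0.0047 -1.    ] yaw 0.112 grip mm 92.0 F [-0.1  0.4 -0.1]
bottle 0.71 [323. 329. 139. 211.] 16322 minrect [481.9 261. ] [63. 39.] 23
mat_round 0.79 [326. 247. 171. 127.] 10549 minrect [473.  259.7] [ 86. 109.] 5
30.575 [0.46295743 0.2594418  0.03529922]
```

View pics/w29.png

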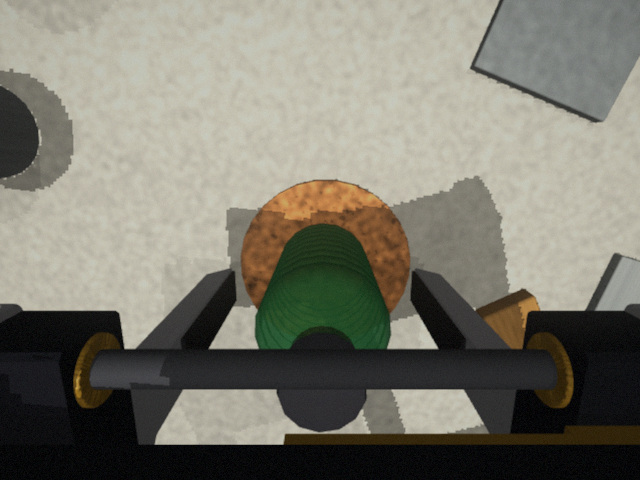

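Request:
drive_tool --steps '[[[-1,0,0,5,0,0,0],[-1,0,0,6,0,0,0],[-1,0,0,6,0,0,0],[-1,0,-3,2,0,0,0.1],[-1,0.3,-5.2,0,0,0,0.15],[-1,0.3,-5.2,0,0,0,0.15],[-1,0.3,-5.2,0,0,0,0.15],[-1,0.3,-5.2,0,0,0,0.15],[-1,0.3,-5.2,0,0,0,0.15],[-1,0.3,-5.2,0,0,0,0.15]]]'

```text
clock: 31.98
ee_pos: [0.4786, -0.0903, 0.2321]
eef_rot: [-0.0, 0.838, 0.545, 0.003]
contact_force: [0.2, 0.0, 1.2]
grip_width: 1.001
```

Request:
drive_tool --steps '[[[-1,0.3,-5.2,0,0,0,0.15],[-1,0.2,-5.2,0,0,0,0.15],[-1,0,-5,0,0,0,0.15],[-1,0,-3,0,0,0,0],[-1,0,0,0,0,0,0],[-1,0,0,0,0,0,0]]]'

```text
clock: 32.72
ee_pos: [0.4823, -0.2832, 0.2312]
eef_rot: [-0.001, 0.692, 0.722, 0.004]
contact_force: [0.1, -0.8, 1.0]
grip_width: 1.002
```

```bash
python3 pz.py; python3 reg.py 30 spoon_rest mat_square
```

```text
32.725 pos [ 0.4823 -0.2832  0.2312] zax [ 0.0037  0.0073 -1.    ] yaw 1.6144 grip mm 94.2 F [ 0.1 -0.8  1. ]
spoon_rest 0.95 [326. 196.  63. 107.] 4881 minrect [ 486.  -262.2] [111.  55.] 85
spoon_rest 0.88 [184. 207. 108.  91.] 5152 minrect [ 330.8 -281.1] [ 59. 110.] 56
mat_square 0.72 [322. 194. 109. 110.] 3653 minrect [ 483.  -263.5] [105. 107.] 15
32.725 [ 0.48231131 -0.28320171  0.23124756]
```

View pics/w30.png

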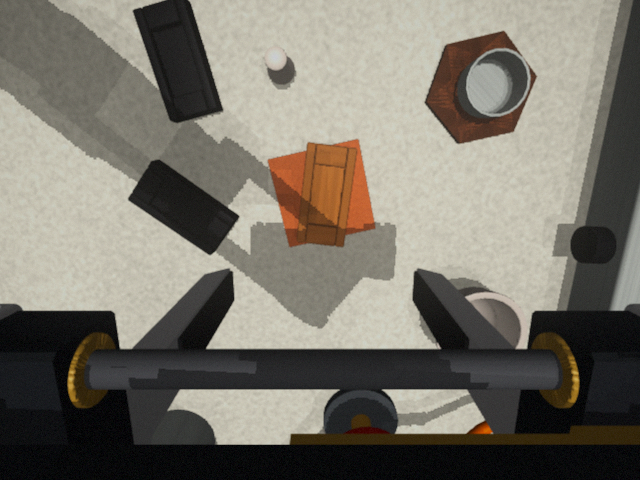

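Request:
drive_tool --steps '[[[-1,0.4,2.2,0,-0.007,0.004,-0.13],[-1,0,0,-5,0,0,0],[-1,0,0,-5,0,0,0],[-1,0,0,-5,0,0,0],[-1,0,0,-4,0,0,0],[-1,0,0,0,0,0,0]]]'

```text
clock: 33.62
ee_pos: [0.4886, -0.2529, 0.041]
eef_rot: [0.005, 0.735, 0.679, 0.002]
contact_force: [-0.6, 0.2, 0.6]
grip_width: 0.999
```

```bash
python3 pz.py; python3 reg.py 31 spoon_rest mat_square
```

```text
33.625 pos [ 0.4886 -0.2529  0.041 ] zax [ 0.0085 -0.0047 -1.    ] yaw 1.4917 grip mm 93.9 F [-0.6  0.2  0.6]
spoon_rest 0.93 [ 60.  91. 120. 180.] 14744 minrect [ 341.8 -143.1] [62. 87.] 17
spoon_rest 0.71 [318. 272.  97. 160.] 14478 minrect [ 487.4 -256.3] [102.  55.] 85
spoon_rest 0.57 [ 83. 300. 165. 105.] 7110 minrect [ 340.4 -261.9] [42. 99.] 61
mat_square 0.96 [311. 259. 200. 176.] 9588 minrect [ 482.7 -262.5] [105. 105.] 15
33.625 [ 0.48859395 -0.25293431  0.04100004]
```

View pics/w31.png

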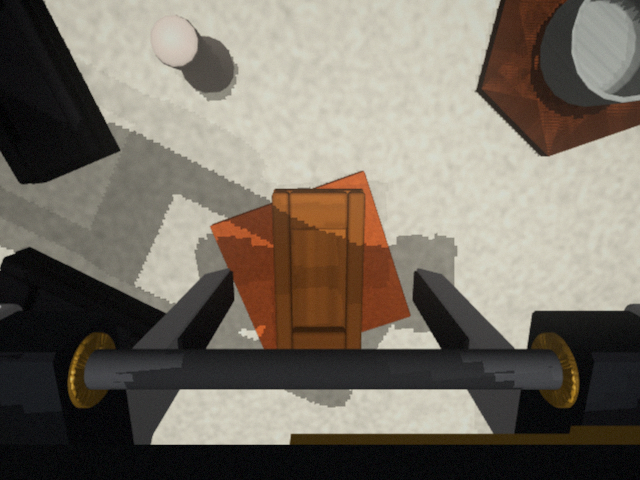

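Request:
drive_tool --steps '[[[-1,-0.1,-0.7,-2,0.004,0.008,0],[-1,0,-0.1,-1.6,0,0,0],[-1,0,0,-0.8,0,0,0],[-1,0,0,0,0,0,0]]]'

```text
clock: 34.28
ee_pos: [0.494, -0.2665, 0.0044]
eef_rot: [0.01, 0.735, 0.678, 0.002]
contact_force: [0.4, 0.6, 0.1]
grip_width: 1.0
```

```bash
python3 pz.py; python3 reg.py 32 spoon_rest mat_square
```

```text
34.275 pos [ 0.494  -0.2665  0.0044] zax [ 0.0163 -0.0115 -0.9998] yaw 1.4906 grip mm 94.0 F [0.4 0.6 0.1]
spoon_rest 0.64 [307. 262. 117. 178.] 19405 minrect [ 487.5 -251.8] [93. 54.] 85
spoon_rest 0.59 [ 73. 305. 146.  85.] 2941 minrect [ 365.4 -266.6] [21. 74.] 56
spoon_rest 0.58 [ 33.  79.  66. 141.] 4806 minrect [ 377.1 -162.6] [59. 27.] 73
mat_square 0.58 [296. 250. 237. 198.] 12102 minrect [ 483.1 -262.7] [105. 106.] 15
34.275 [ 0.49398751 -0.266548    0.00437766]
```

View pics/w32.png

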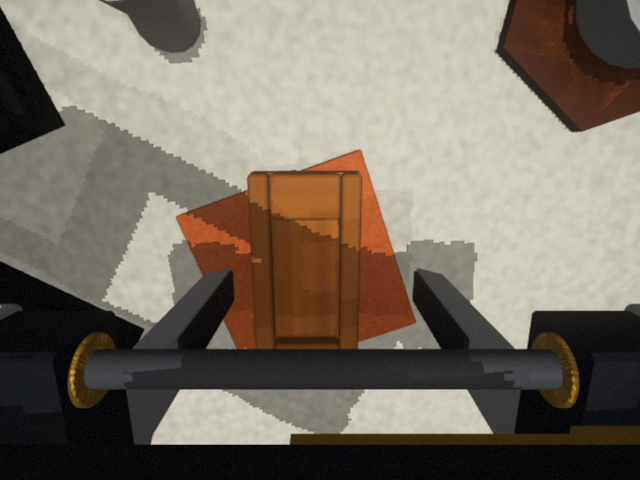

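Request:
drive_tool --steps '[[[-1,-0.6,0.5,-0.7,0.012,0.016,0],[-1,-0.1,0.1,-0.6,0.002,0.004,0],[1,0,0,-0.1,0.001,0.003,0],[1,0,0,-0.1,0.001,0.002,0],[1,0,0,-0.1,0,0.002,0],[1,0,0,0,0,0,0],[1,0,0,0,0,0,0],[1,0,0,0,0,0,0]]]' --squeeze 20

```text
clock: 35.42
ee_pos: [0.4895, -0.2614, -0.0091]
eef_rot: [-0.003, 0.735, 0.678, -0.001]
contact_force: [0.9, -0.1, 0.5]
grip_width: 0.573
```

```bash
python3 pz.py; python3 reg.py 33 spoon_rest mat_square
```

```text
35.425 pos [ 0.4895 -0.2614 -0.0091] zax [-0.0056  0.0017 -1.    ] yaw 1.4912 grip mm 53.9 F [ 0.9 -0.1  0.5]
spoon_rest 0.96 [ 32.  90.  64. 138.] 4602 minrect [ 379.2 -162.8] [55. 26.] 73
spoon_rest 0.95 [324. 297. 129. 226.] 21170 minrect [ 491.  -261.6] [112.  54.] 85
spoon_rest 0.56 [ 45. 354.  91. 152.] 3337 minrect [ 346.6 -279.4] [72. 43.] 63
35.425 [ 0.48947214 -0.26137763 -0.00911513]
```

View pics/w33.png

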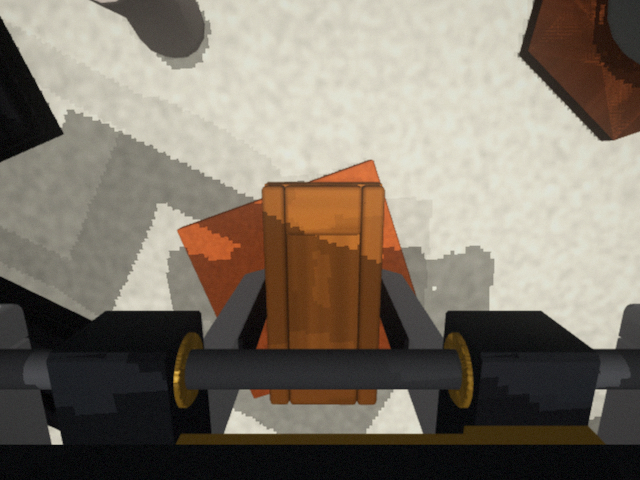

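Request:
drive_tool --steps '[[[1,0,0,3,0,0,0],[1,0,0,5,0,0,0],[1,0,0,6,0,0,-0.1],[1,0,0,3,0,0,-0.18],[1,1.6,4,0,0,0,-0.18],[1,1.6,4,0,0,0,-0.18],[1,1.6,4,0,0,0,-0.18],[1,1.6,4,0,0,0,-0.18],[1,1.6,4,0,0,0,-0.18],[1,1.6,4,0,0,0,-0.18]]]'

```text
clock: 36.83
ee_pos: [0.5792, -0.0148, 0.1585]
eef_rot: [-0.009, 0.999, 0.041, 0.001]
contact_force: [0.0, 0.3, -1.0]
grip_width: 0.572
```

Request:
drive_tool --steps '[[[1,1.6,4,0,0,0,-0.18],[1,1.6,4,0,0,0,-0.18],[1,1.6,3,0,0,0,0],[1,0,0,0,0,0,0]]]'

```text
clock: 37.33
ee_pos: [0.6259, 0.1015, 0.154]
eef_rot: [-0.008, 0.99, -0.143, -0.002]
contact_force: [-0.3, -0.7, -0.6]
grip_width: 0.579
```

```bash
python3 pz.py; python3 reg.py 34 mat_oblong spoon_rest
```

```text
37.325 pos [0.6259 0.1015 0.154 ] zax [-0.0011  0.0161 -0.9999] yaw -0.2879 grip mm 54.4 F [-0.3 -0.7 -0.6]
mat_oblong 0.73 [288. 197.  94. 147.] 6574 minrect [656.9 126.9] [ 86. 138.] 75
mat_oblong 0.36 [566. 120. 124. 123.] 6888 minrect [ 652.3 -130.7] [106. 104.] 76
spoon_rest 0.94 [598. 413.  16.  35.] 362 minrect [ 363.7 -107.5] [11. 44.] 74
spoon_rest 0.8 [325. 296. 127. 220.] 20723 minrect [558.3 125.3] [108. 226.] 73
37.325 [0.62591035 0.10147555 0.15402221]
```

View pics/w34.png

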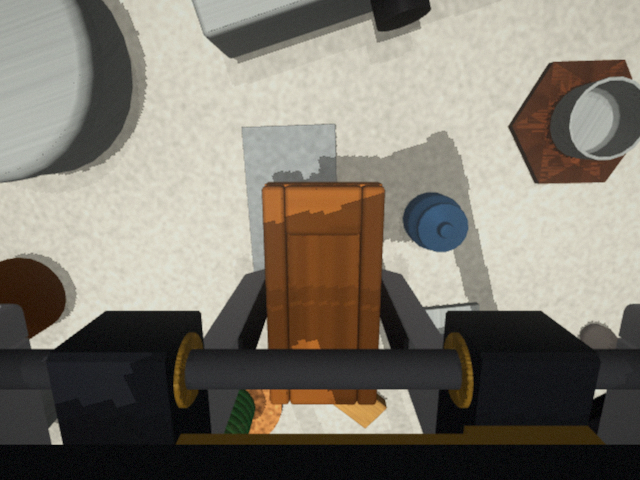

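Request:
drive_tool --steps '[[[1,1.2,1.3,0,-0.014,0.003,0.03],[1,1.2,1.3,-3,0,0,0],[1,0,0,-4,0,0.003,0],[1,0,0,-2,0,0.003,0],[1,0,0,0,0,0,0]]]'

```text
clock: 38.1
ee_pos: [0.6496, 0.1176, 0.0653]
eef_rot: [0.001, 0.991, -0.135, -0.003]
contact_force: [-0.3, -0.4, -1.2]
grip_width: 0.571
```

```bash
python3 pz.py; python3 reg.py 35 mat_oblong spoon_rest
```

```text
38.1 pos [0.6496 0.1176 0.0653] zax [-0.0068 -0.0011 -1.    ] yaw -0.2699 grip mm 53.7 F [-0.3 -0.4 -1.2]
mat_oblong 0.84 [305. 246. 126. 201.] 6009 minrect [650.5 128.6] [ 85. 151.] 75
spoon_rest 0.95 [325. 295. 128. 224.] 21339 minrect [619.1 127.2] [ 80. 165.] 74
38.1 [0.64955142 0.11757233 0.06532783]
```

View pics/w35.png

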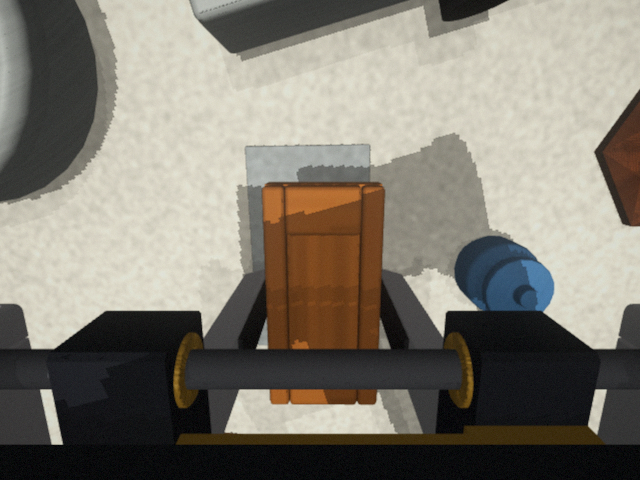

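Request:
drive_tool --steps '[[[1,0.1,1.1,-2,0,0,0.01],[1,0,0,-2,0,0.003,0],[1,0,0,-1.5,0,0.003,0],[1,0,0,0,0,0.003,0]]]'

```text
clock: 38.75
ee_pos: [0.6536, 0.1306, 0.0123]
eef_rot: [0.0, 0.992, -0.129, -0.003]
contact_force: [-0.1, 0.2, -1.1]
grip_width: 0.573
```

```bash
python3 pz.py; python3 reg.py 36 mat_oblong spoon_rest
```

```text
38.75 pos [0.6536 0.1306 0.0123] zax [-6.4e-03  1.0e-04 -1.0e+00] yaw -0.258 grip mm 53.9 F [-0.1  0.2 -1.1]
mat_oblong 0.96 [331. 248. 161. 203.] 8588 minrect [664.3 124.4] [ 85. 121.] 76
spoon_rest 0.73 [324. 295. 127. 221.] 21217 minrect [645.9 133.7] [ 62. 127.] 75
38.75 [0.65358111 0.13057983 0.01231293]
```

View pics/w36.png

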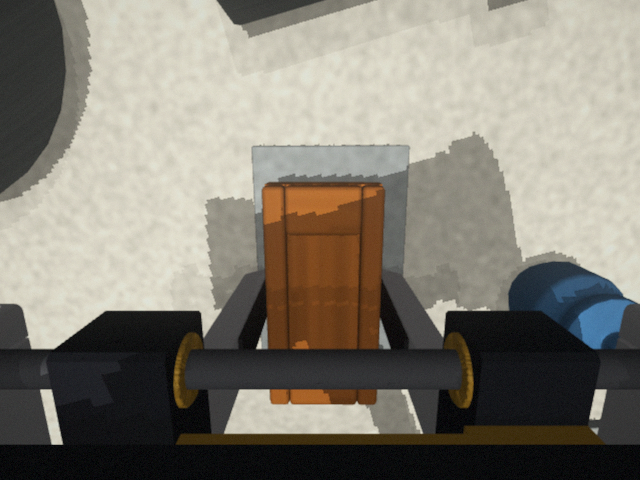

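Request:
drive_tool --steps '[[[1,-0.4,-0.3,-0.9,0,0,0],[1,0,0,-0.8,0,0.003,0],[1,0,0,-0.3,0,0.002,0],[1,0,0,0,0,0.002,0]]]'

```text
clock: 39.4
ee_pos: [0.6523, 0.1272, -0.0044]
eef_rot: [-0.0, 0.992, -0.129, -0.003]
contact_force: [-0.3, -0.1, -0.8]
grip_width: 0.57
```

```bash
python3 pz.py; python3 reg.py 37 mat_oblong spoon_rest
```

```text
39.4 pos [ 0.6523  0.1272 -0.0044] zax [-0.0057  0.001  -1.    ] yaw -0.2588 grip mm 53.6 F [-0.3 -0.1 -0.8]
mat_oblong 0.94 [323. 276. 173. 260.] 11463 minrect [650.6 127.9] [ 86. 150.] 76
spoon_rest 0.78 [322. 296. 125. 221.] 21088 minrect [651.9 128.6] [ 56. 115.] 75
39.4 [ 0.65228506  0.12715438 -0.00438401]
```

View pics/w37.png

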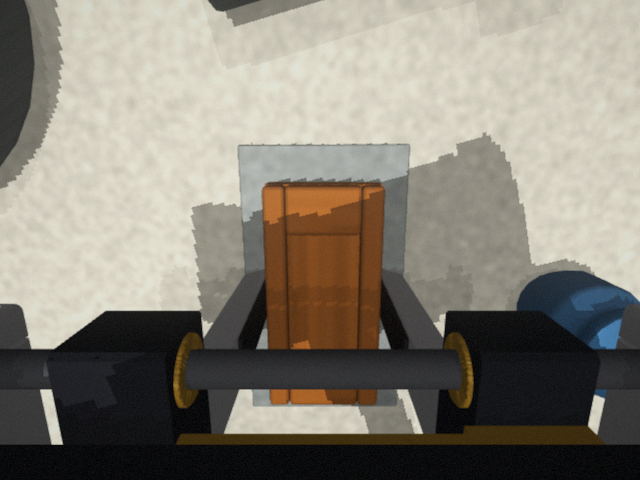

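Request:
drive_tool --steps '[[[1,-0.1,0,-0.4,0,0.001,0],[1,-0.1,0,-0.4,0,0.001,0]]]'

```text
clock: 39.8
ee_pos: [0.6519, 0.1273, -0.0092]
eef_rot: [-0.0, 0.992, -0.129, -0.002]
contact_force: [-3.9, -0.9, 13.9]
grip_width: 0.571
```

```bash
python3 pz.py
```

```text
39.8 pos [ 0.6519  0.1273 -0.0092] zax [-0.0036  0.0012 -1.    ] yaw -0.2586 grip mm 53.7 F [-3.9 -0.9 13.9]
```

Request:
drive_tool --steps '[[[0.2,0,0,0,0,0,0],[-0.5,0,0,0,0,0,0],[-1,0,0,0,0,0,0],[-1,0,0,0,0,0,0],[-1,0,0,0.5,0,0,0],[-1,0,0,5,0,0,0],[-1,0,0,6,0,0,0],[-1,-2,0,6,0,0,0],[-1,-3,0,2,0,0,0],[-1,0,0,0,0,0,0]]]'

```text
clock: 41.05
ee_pos: [0.5995, 0.1271, 0.1906]
eef_rot: [-0.0, 0.992, -0.129, -0.002]
contact_force: [0.1, 0.4, 0.2]
grip_width: 1.0
```

```bash
python3 pz.py; python3 reg.py 38 mat_oblong spoon_rest tin trivet
```

```text
41.05 pos [0.5995 0.1271 0.1906] zax [-0.0034  0.0014 -1.    ] yaw -0.2588 grip mm 94.0 F [0.1 0.4 0.2]
mat_oblong 0.72 [308. 168.  88. 149.] 6073 minrect [650.3 128.4] [ 87. 151.] 75
spoon_rest 0.8 [311. 169.  59. 121.] 6494 minrect [652.6 128.6] [ 55. 111.] 75
tin 0.88 [470. 322.  78.  59.] 933 minrect [486.6  20.1] [75. 53.] 83
tin 0.57 [228. 393.  70. 108.] 3213 minrect [466.2 259.5] [ 59. 128.] 61
trivet 0.6 [451. 308. 110.  82.] 2449 minrect [471.4  22.3] [ 92. 131.] 14
41.05 [0.5995126  0.12710971 0.19062019]
```

View pics/w38.png

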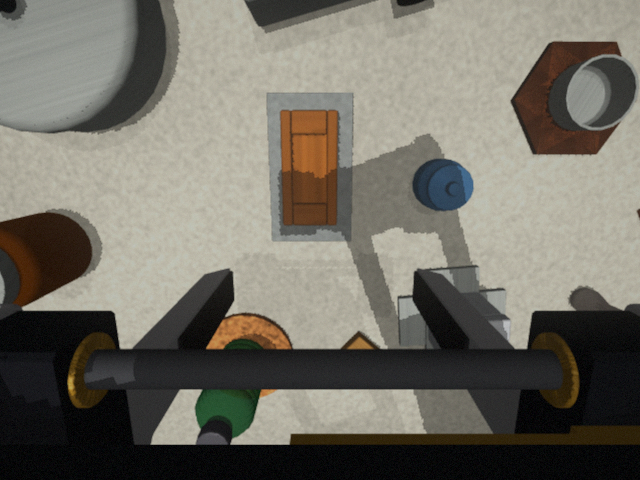

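Request:
drive_tool --steps '[[[-1,-4.8,-3.8,0,0,0,0.03],[-1,-4.8,-3.8,0,0,0,0.03],[-1,-4.8,-3.7,0,0,0,0.03],[-1,0,0,0,0,0,0],[-1,0,0,-5,0,0,0],[-1,0,0,0,0,0,0]]]'

```text
clock: 42.05
ee_pos: [0.45, 0.011, 0.1192]
eef_rot: [0.002, 0.996, -0.084, -0.018]
contact_force: [0.2, -0.4, -0.2]
grip_width: 0.999
```

```bash
python3 pz.py; python3 reg.py 39 tin trivet
```

```text
42.05 pos [0.45   0.011  0.1192] zax [-0.0364 -0.0011 -0.9993] yaw -0.1679 grip mm 93.9 F [ 0.2 -0.4 -0.2]
tin 0.93 [317. 242.  93. 100.] 8158 minrect [458.4  14.6] [58. 68.] 79
trivet 0.68 [318. 230. 142. 135.] 6460 minrect [448.9  16.8] [120. 121.] 80
42.05 [0.44995269 0.01098492 0.11924825]
```

View pics/w39.png

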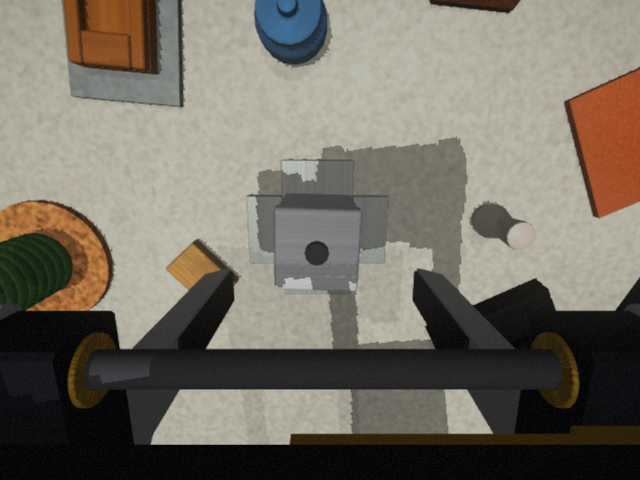

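Request:
drive_tool --steps '[[[-1,0.4,0.3,0,0,-0.034,0],[-1,0,0,-4,0,0.002,0],[-1,0,0,-3,0,0.002,0],[-1,0,0,-2,0,0.002,0],[-1,0,0,0,0,0.002,0]]]'

```text
clock: 42.82
ee_pos: [0.4719, 0.0147, 0.0479]
eef_rot: [0.001, 0.996, -0.082, 0.018]
contact_force: [-0.2, 0.2, 0.8]
grip_width: 1.001
```

```bash
python3 pz.py; python3 reg.py 40 tin
```

```text
42.825 pos [0.4719 0.0147 0.0479] zax [ 0.0365 -0.0042 -0.9993] yaw -0.1649 grip mm 94.1 F [-0.2  0.2  0.8]
tin 0.56 [331. 298. 122. 104.] 11436 minrect [470.1  12.4] [58. 54.] 79
42.825 [0.47190485 0.01474109 0.04793362]
```

View pics/w40.png

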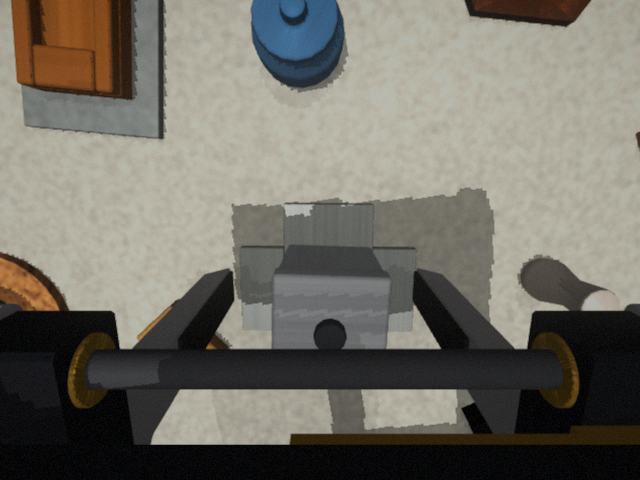

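Request:
drive_tool --steps '[[[-1,-1.6,0,0,0.004,0.036,0],[-1,0,0,-1.5,0,0.003,0],[-1,0,0,-1.5,0,0.003,0],[-1,0,0,0,0,0.003,0]]]'

```text
clock: 43.42
ee_pos: [0.4584, 0.0144, 0.021]
eef_rot: [0.0, 0.997, -0.082, -0.001]
contact_force: [-0.7, -0.5, -0.5]
grip_width: 0.998
```

```bash
python3 pz.py; python3 reg.py 41 tin
```

```text
43.425 pos [0.4584 0.0144 0.021 ] zax [-1.7e-03 -8.0e-04 -1.0e+00] yaw -0.165 grip mm 93.8 F [-0.7 -0.5 -0.5]
tin 0.6 [330. 314. 144. 164.] 15873 minrect [461.3  13.9] [58. 72.] 79
43.425 [0.45844851 0.01440653 0.02097111]
```

View pics/w41.png

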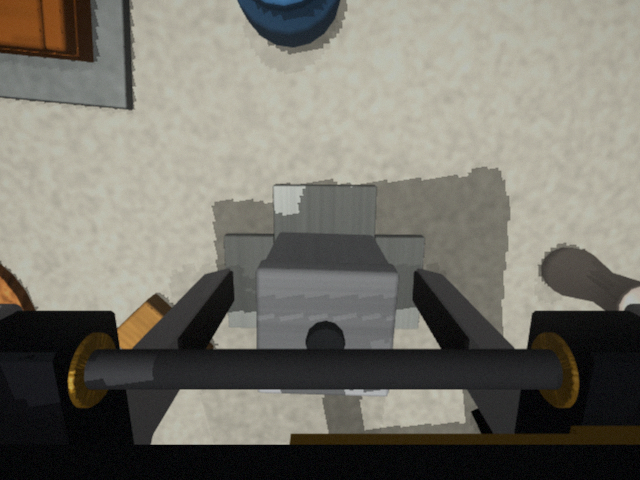

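Request:
drive_tool --steps '[[[-1,-0.3,0,-0.8,0,0.002,0],[1,0,0,-0.2,0,0.002,0],[1,0,0,-0.1,0,0.002,0],[1,0,0,-0.1,0,0.001,0],[1,0,0,0,0,0.001,0],[1,0,0,0,0,0,0],[1,0,0,0,0,0,0]]]' --squeeze 20

```text
clock: 44.4
ee_pos: [0.4571, 0.0142, 0.0101]
eef_rot: [0.001, 0.997, -0.082, -0.003]
contact_force: [0.6, -0.0, -1.1]
grip_width: 0.615
```

```bash
python3 pz.py; python3 reg.py 42 tin
python3 - <<'E'
from h import *
st,im,D=pickle.load(open('w41.pkl','rb')); print('knob41',toplane(cam('wrist',st),[(325,336)],.085))
st,im,D=pickle.load(open('w39.pkl','rb')); print('knob39',toplane(cam('wrist',st),[(317,252)],.085))
E
```

```text
44.4 pos [0.4571 0.0142 0.0101] zax [-0.0061 -0.0013 -1.    ] yaw -0.1649 grip mm 57.8 F [ 0.6 -0.  -1.1]
tin 0.56 [325. 322. 156. 180.] 18895 minrect [461.8  14.2] [58. 73.] 79
44.4 [0.45713663 0.01420762 0.01014012]
knob41 [[0.45617708 0.01460477 0.085     ]]
knob39 [[0.45433797 0.01465764 0.085     ]]
```

Request:
drive_tool --steps '[[[1,0,0,2,0,0,0],[1,0,0,5,0,0,0],[1,0,0,6,0,0,0],[1,0.5,-4.6,1,0,0,0],[1,0.5,-4.6,0,0,0,0],[1,0.5,-4.6,0,0,0,0],[1,0.5,-4.6,0,0,0,0],[1,0,0,0,0,0,0]]]'

```text
clock: 45.5
ee_pos: [0.4748, -0.1742, 0.1532]
eef_rot: [0.001, 0.997, -0.08, -0.004]
contact_force: [-0.6, 0.1, -1.5]
grip_width: 0.62
```

```bash
python3 pz.py; python3 reg.py 43 mat_square;python3 - <<'E'
from h import *
for n in ('scene','side'):
    im=robot.read_camera(n);KW=cam(n)
    for t in ('mat_square',):
      for x in robot.regions_of(n,t)[:1]:
        m=np.argwhere(x['pixels'])[:,::-1]
        rr=cv2.minAreaRect(toplane(KW,m,.008)[:,:2].astype(np.float32)*1000); print(n,t,x['conf'],rr)
E
```

```text
45.5 pos [ 0.4748 -0.1742  0.1532] zax [-0.0084 -0.0018 -1.    ] yaw -0.1612 grip mm 58.3 F [-0.6  0.1 -1.5]
mat_square 0.57 [412. 195. 143. 139.] 12022 minrect [ 483.3 -261.7] [106. 105.] 15
45.5 [ 0.47480695 -0.1742333   0.15323453]
scene mat_square 0.75 ((487.43389892578125, -265.12921142578125), (109.66963195800781, 107.72763061523438), 14.035720825195312)
side mat_square 0.75 ((481.4167175292969, -266.5645446777344), (105.67552185058594, 111.46548461914062), 15.203703880310059)
```

View pics/w43.png

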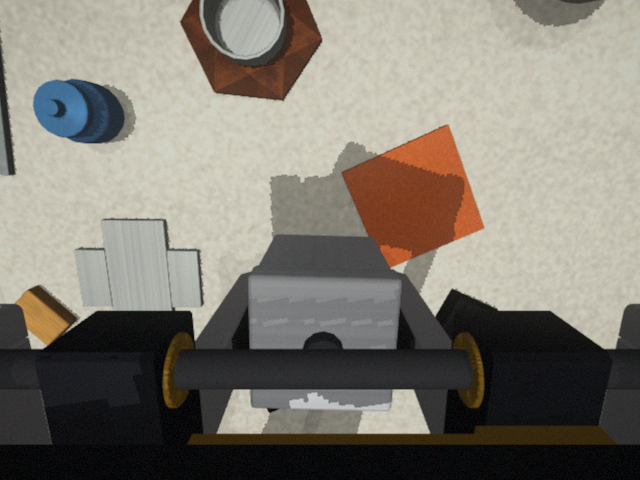

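Request:
drive_tool --steps '[[[1,0.5,-4.5,0,0,0,0.14],[1,0.5,-4.4,0,0,0,0.14],[1,0,0,-4,0,0,0.14],[1,0,0,-4,0,0.002,0],[1,0,0,-2,0,0.002,0],[1,0,0,0,0,0,0]]]'

```text
clock: 46.55
ee_pos: [0.4876, -0.2556, 0.0534]
eef_rot: [0.002, 0.989, 0.145, -0.003]
contact_force: [0.6, 0.4, -0.4]
grip_width: 0.615
```

```bash
python3 pz.py; python3 reg.py 44 mat_square
```

```text
46.55 pos [ 0.4876 -0.2556  0.0534] zax [-0.0059 -0.0053 -1.    ] yaw 0.2907 grip mm 57.8 F [ 0.6  0.4 -0.4]
mat_square 0.85 [333. 230. 159.  86.] 8699 minrect [ 506.3 -256.2] [ 58. 105.] 15
46.55 [ 0.48759621 -0.25556284  0.05335754]
```

View pics/w44.png

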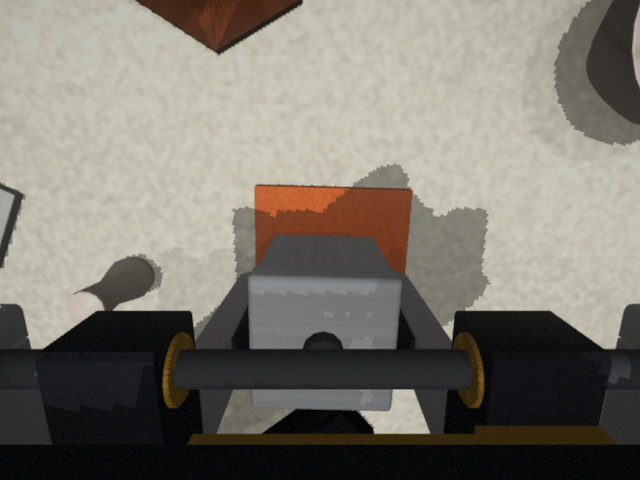

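Request:
drive_tool --steps '[[[1,-0.3,-0.6,-1.5,0.003,0,-0.03],[1,0,0,-1.4,0,0.002,0],[1,0,0,-0.8,0,0.002,0],[1,0,0,0,0,0.002,0]]]'

```text
clock: 47.15
ee_pos: [0.4874, -0.2639, 0.0193]
eef_rot: [0.004, 0.992, 0.129, -0.003]
contact_force: [0.1, -0.1, -1.5]
grip_width: 0.617
```

```bash
python3 pz.py; python3 reg.py 45 mat_square
```

```text
47.15 pos [ 0.4874 -0.2639  0.0193] zax [-0.0042 -0.0078 -1.    ] yaw 0.2587 grip mm 58.0 F [ 0.1 -0.1 -1.5]
mat_square 0.71 [319. 237. 184.  90.] 10557 minrect [ 507.2 -256. ] [ 56. 105.] 15
47.15 [ 0.48740259 -0.26393466  0.01928401]
```

View pics/w45.png

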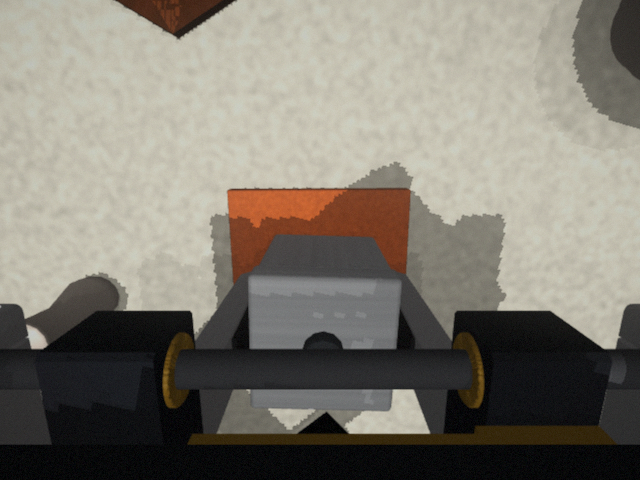

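Request:
drive_tool --steps '[[[1,-0.2,0.1,-0.5,0.006,0.002,0],[1,-0.1,0.1,-0.5,0.002,0.002,0],[1,0,0,-0.2,0,0.001,0]]]'

```text
clock: 47.62
ee_pos: [0.4858, -0.2625, 0.0101]
eef_rot: [0.0, 0.992, 0.129, -0.003]
contact_force: [-4.1, 3.7, 10.6]
grip_width: 0.619
```

```bash
python3 pz.py
```

```text
47.625 pos [ 0.4858 -0.2625  0.0101] zax [-0.0058 -0.0013 -1.    ] yaw 0.259 grip mm 58.2 F [-4.1  3.7 10.6]
```

Contact at the expected height. Release and rise.

Request:
drive_tool --steps '[[[0.2,0,0,0,0,0,0],[-0.5,0,0,0,0,0,0],[-1,0,0,0,0,0,0],[-1,0,0,0,0,0,0],[-1,0,0,4,0,0,0],[-1,0,0,6,0,0,0],[-1,0,0,6,0,0,0],[-1,0,5,6,0,0,-0.06],[-1,0,5,5,0,0,-0.06],[-1,0,5,3,0,0,-0.06]]]'

```text
clock: 48.88
ee_pos: [0.4822, -0.1267, 0.2943]
eef_rot: [-0.003, 0.999, 0.033, -0.005]
contact_force: [1.3, -0.3, 0.2]
grip_width: 1.001
```

Request:
drive_tool --steps '[[[-1,1,5,2,0,0,-0.06],[-1,1,4,0,0,0,0],[-1,0,0,0,0,0,0],[-1,0,0,0,0,0,0]]]'

```text
clock: 49.38
ee_pos: [0.5033, -0.0321, 0.3202]
eef_rot: [-0.002, 1.0, 0.004, 0.0]
contact_force: [-0.6, -0.5, -0.0]
grip_width: 0.998
```

```bash
python3 pz.py; python3 reg.py 46
python3 - <<'E'
from h import *
for n in ('scene','side'):
    im=robot.read_camera(n); cv2.imwrite(f'pics/{n}46.png',im[:,:,::-1])
E
```

```text
49.375 pos [ 0.5033 -0.0321  0.3202] zax [ 2.0e-04  4.4e-03 -1.0e+00] yaw 0.0082 grip mm 93.8 F [-0.6 -0.5 -0. ]
bottle 0.55 [ 90. 239.  98.  57.] 3621 minrect [476.1 220.5] [ 50. 111.] 18
bottle 0.21 [296. 124.  36.  43.] 1284 minrect [598.2  -1.1] [38. 38.] 0
katori 0.97 [415.  87.  53.  53.] 2432 minrect [ 649.3 -138.7] [62. 67.] 59
tin 0.71 [502. 225.  71.  60.] 3383 minrect [ 486.2 -249. ] [72. 81.] 13
tin 0.37 [412.  84.  56.  54.] 2471 minrect [ 644.5 -129.8] [58. 62.] 0
spoon_rest 0.86 [504. 309.  54.  54.] 1624 minrect [ 352.4 -287.3] [66. 61.] 56
spoon_rest 0.67 [388. 320.  82.  51.] 2614 minrect [ 334.5 -124.1] [ 63. 104.] 18
spoon_rest 0.61 [202.  86.  66. 102.] 4447 minrect [651.2 125.8] [ 61. 111.] 75
mat_round 0.64 [123. 230.  80.  75.] 2612 minrect [462.5 252. ] [109.  97.] 20
mat_hex 0.94 [407.  88.  84.  95.] 3718 minrect [ 649.5 -139.6] [119. 107.] 14
mat_square 0.94 [483. 215.  80.  89.] 2831 minrect [ 483.3 -260.1] [108. 107.] 14
mat_square 0.26 [290. 240.  84.  82.] 4965 minrect [449.   16.7] [119. 120.] 82
mat_oblong 0.71 [205.  86.  85. 134.] 3580 minrect [649.9 127.9] [ 87. 150.] 75
trivet 0.76 [291. 239.  92.  86.] 5088 minrect [449.3  16.9] [120. 121.] 80
jar 0.76 [296. 126.  36.  41.] 1237 minrect [602.7   5.3] [45. 44.] 0
49.375 [ 0.50326877 -0.03207313  0.3201856 ]
```

View pics/w46.png

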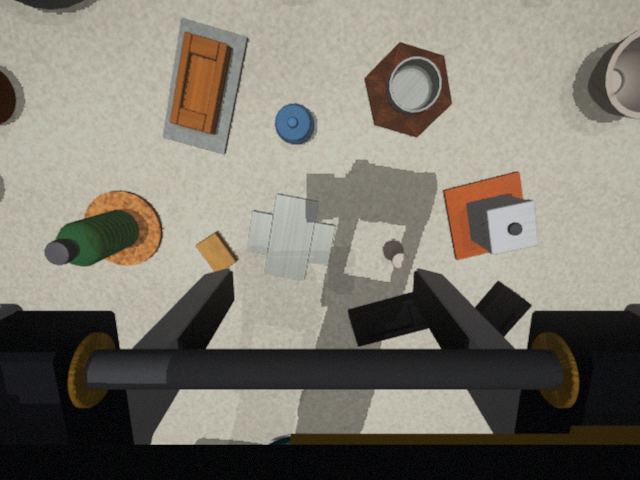

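View pics/scene46.png

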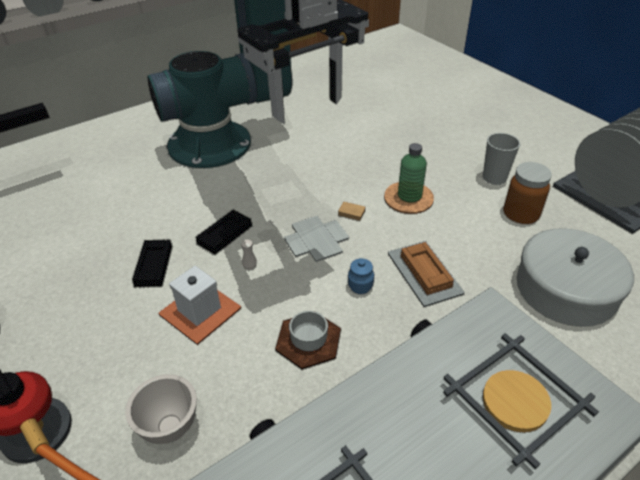

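View pics/side46.png

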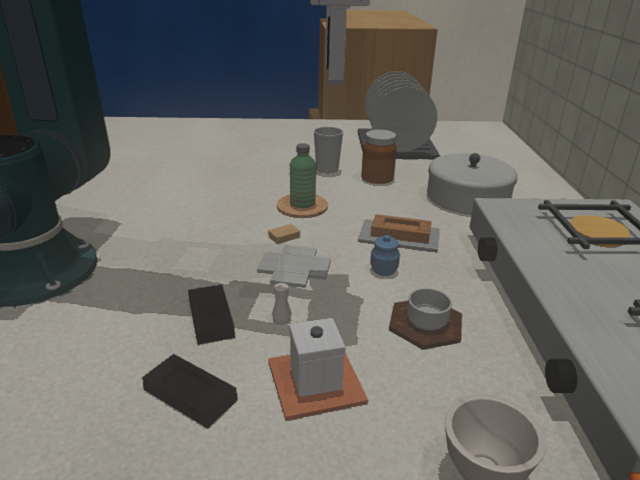

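Run:
```python
from h import *
st,im,D=pickle.load(open('w46.pkl','rb'));W=cam('wrist',st);S=cam('scene');V=cam('side')
print('tin knob',toplane(W,[(515,229)],.087),'ext',tri([(S,(192,280)),(V,(316.5,331))]))
print('cap',toplane(W,[(60,251)],.137),'ext',tri([(S,(415.5,148.5)),(V,(302.5,148.5))]))
for n,K in(('scene',S),('side',V)):
  im=robot.read_camera(n)
  for t,z in (('mat_round',.008),('mat_square',.008)):
    for x in robot.regions_of(n,t)[:1]:
      m=np.argwhere(x['pixels'])[:,::-1]; print(n,t,cv2.minAreaRect(toplane(K,m,z)[:,:2].astype(np.float32)*1000))
print(robot.state()['clock'])
```

```text
tin knob [[ 0.48280166 -0.26231742  0.087     ]] ext [ 0.48129093 -0.26339296  0.0834975 ]
cap [[0.46428868 0.25541471 0.137     ]] ext [0.45955285 0.2603143  0.12893065]
scene mat_round ((469.2848815917969, 247.27024841308594), (107.43489074707031, 105.25096893310547), 43.226070404052734)
scene mat_square ((487.58453369140625, -264.8971862792969), (110.34153747558594, 107.93616485595703), 14.825176239013672)
side mat_round ((457.9767150878906, 243.15447998046875), (105.64678192138672, 107.8333969116211), 86.97069549560547)
side mat_square ((481.2589111328125, -266.175048828125), (106.31531524658203, 112.59284973144531), 14.534902572631836)
50.325
```

Run:
```python
from h import *
S=cam('scene');V=cam('side')
out=[]
for n,K,o in (('scene',S,(370,135)),('side',V,(260,135))):
    im=cv2.imread(f'pics/{n}46.png')
    c=cv2.resize(im[o[1]:o[1]+85,o[0]:o[0]+80],None,fx=5,fy=5,interpolation=2)
    a=np.linspace(0,6.28,80)
    for r,z,col,cy in ((.055,.008,(255,0,0),.2585),(.055,.008,(0,0,255),.252),(.028,.008,(0,255,255),.2585)):
        P=np.c_[.461+r*np.cos(a),cy+r*np.sin(a),0*a+z]
        p=((proj(K,P)-o)*5).astype(int); cv2.polylines(c,[p],True,col,1)
    out.append(c)
cv2.imwrite('pics/chk.png',cv2.hconcat(out))
```

```text
(no output)
```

View pics/chk.png

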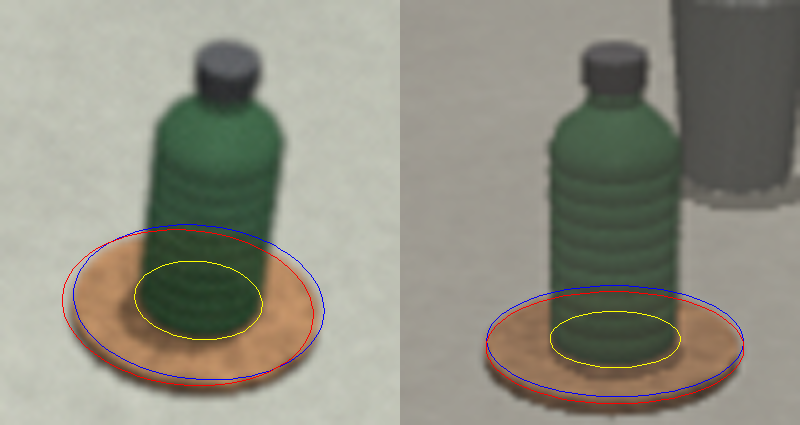

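Run:
```python
from h import *
print(robot.job_done(), robot.state()['clock'])
```

```text
the job is handed in; nothing more can be done
the job is handed in; nothing more can be done
```

The job is handed in: all four things are upright on the mats you named, the trivet is empty, and the jar was never touched. It took about 50 s of the 147 s allowed. I parked the tin on the trivet, then moved the katori to the six-sided mat, the bottle to the round one, the spoon rest to the oblong one, and the tin to the square one.

**Final offsets from mat centre, from the last pictures:**

| Thing | Offset from mat centre | Other check |
|---|---|---|
| Katori | 1–3 mm | |
| Spoon rest | about 2 mm | axis parallel to the mat's |
| Tin | 1–2 mm | |
| Bottle | about 2–4 mm | upright; touched down at about 10 N net on the wrist |

**What disagreed or went wrong:**
- **Cameras:** for the round mat, the fixed cameras read y about 5–10 mm lower than the wrist camera. Drawing both estimates over the pictures left the bottle about 3 mm off centre at most, so I did not move it.
- **Fingertips:** they turned out to sit about 38 mm higher than the stated tool-point geometry. Because of this my first close on the tin slid off its lid, without tipping it. I corrected the heights from the pictures for every later grasp.

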